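# Gauge the spacer sleeves and sort them

## Task

Take the gauge pin from its oak block and set it in the gauge stand, shank down through the flange hole until its collar rests on the flange; then try the sleeves on it one at a time, working along the row from the robot's left: lower each one squarely over the pin until it sits on the collar or stops on the nose, without ramming it. Stand the sleeves that go fully home upright in the shallow plywood tray and put those that stop short in the deeper grey bin. When all are sorted, put the gauge pin back fully home in its hole in the oak block, and leave the other things on the bench where they are.

Things in the scene. Friction and masses are not known exactly. Their poses are not given: they have to be found in the camera images.
- gauge_pin: Loose turned steel gauge pin, 98 mm long, 150 g, standing upright in the oak gauge block at the start. Origin: centre of its foot; its z axis points up along the pin. From the foot: shank 12 mm diameter, 40 mm long, foot bevelled to 6 mm; collar 28 mm diameter from 40 to 52 mm; gauge length 16 mm diameter from 52 to 88 mm (grip it here); nose tapering to 8 mm diameter from 88 to 98 mm.
- stand_hole (a point): Gauge stand: fixed grey cast base 90 x 120 x 12 mm with two cheeks carrying a level steel flange 70 x 90 x 10 mm. This point is the centre of the flange's 14 mm through hole, at its top face (55 mm above the table); z up. The pin's shank goes down through it until the collar rests on the flange, its foot then 40 mm below this point.
- block_hole (a point): Fixed oak block 80 x 150 x 45 mm that keeps the gauge pins; two thinner pins (10 and 7 mm, reaching 40 mm above the block) stay in it, 52 mm to either side along its long y axis. This point: centre of the 14 mm through hole in its middle, at its top (45 mm above the table); z up. The gauge pin's place: collar on the block, foot 40 mm below this point.
- row_board: Fixed thin birch ply board 150 x 350 x 4 mm on which the sleeves stand in a row along its long y axis, 66 mm apart; its +y end is the robot's left-hand end of the row. Origin: centre of its underside; top 4 mm above the table.
- tray_in (a point): Fixed shallow plywood tray, 140 x 230 x 32 mm outside, for the sleeves that go home. This point is the centre of its inner floor (6 mm above the table); y runs along its long side, z up; the clear floor is 128 (x) by 218 mm (y), the walls rise 26 mm above it.
- bin_in (a point): Fixed grey plastic bin, 140 x 230 x 55 mm outside, for the sleeves that stop short. This point is the centre of its inner floor (5 mm above the table); y runs along its long side, z up; the clear floor is 130 (x) by 220 mm (y), the walls rise 50 mm above it.
- hold_down: Bystander: loose oak hold-down clamp with black star knob, arm 180 mm long, 105 mm high. Origin under its middle.
- star_knob: Bystander: loose black star knob, 52 mm across, 24 mm high. Origin: centre of its underside.
- tape: Bystander: loose tape measure, 65 x 35 x 62 mm. Origin: centre of its underside.
- glue: Bystander: loose white glue bottle, 56 mm diameter, 150 mm high. Origin: centre of its underside.
- square: Bystander: loose try square lying flat, steel blade 150 mm along its x axis, wooden stock 100 mm. Origin: underside, near the middle of the blade.
- pencil: Bystander: loose carpenter's pencil 140 x 13 x 8 mm lying flat. Origin: centre of its underside.
- sleeve_1a: Loose steel tube sleeve standing upright, first from the left in the row (sleeve_1a or sleeve_1b, not both). Outside 32 mm, 28 mm long, about 130 g. Bore 18.5 mm (goes down over the pin onto its collar: underside 52 mm above the pin's foot) or 14 mm (stops on the nose: underside about 90 mm above the foot); try it to find out. Origin: centre of its underside, z along its axis.
- sleeve_1b: Loose steel tube sleeve standing upright, first from the left in the row (sleeve_1a or sleeve_1b, not both). Outside 32 mm, 28 mm long, about 130 g. Bore 18.5 mm (goes down over the pin onto its collar: underside 52 mm above the pin's foot) or 14 mm (stops on the nose: underside about 90 mm above the foot); try it to find out. Origin: centre of its underside, z along its axis.
- sleeve_2a: Loose steel tube sleeve standing upright, second from the left in the row (sleeve_2a or sleeve_2b, not both). Outside 32 mm, 28 mm long, about 130 g. Bore 18.5 mm (goes down over the pin onto its collar: underside 52 mm above the pin's foot) or 14 mm (stops on the nose: underside about 90 mm above the foot); try it to find out. Origin: centre of its underside, z along its axis.
- sleeve_2b: Loose steel tube sleeve standing upright, second from the left in the row (sleeve_2a or sleeve_2b, not both). Outside 32 mm, 28 mm long, about 130 g. Bore 18.5 mm (goes down over the pin onto its collar: underside 52 mm above the pin's foot) or 14 mm (stops on the nose: underside about 90 mm above the foot); try it to find out. Origin: centre of its underside, z along its axis.
- sleeve_3a: Loose steel tube sleeve standing upright, third from the left in the row (sleeve_3a or sleeve_3b, not both). Outside 32 mm, 28 mm long, about 130 g. Bore 18.5 mm (goes down over the pin onto its collar: underside 52 mm above the pin's foot) or 14 mm (stops on the nose: underside about 90 mm above the foot); try it to find out. Origin: centre of its underside, z along its axis.
- sleeve_3b: Loose steel tube sleeve standing upright, third from the left in the row (sleeve_3a or sleeve_3b, not both). Outside 32 mm, 28 mm long, about 130 g. Bore 18.5 mm (goes down over the pin onto its collar: underside 52 mm above the pin's foot) or 14 mm (stops on the nose: underside about 90 mm above the foot); try it to find out. Origin: centre of its underside, z along its axis.
- sleeve_4a: Loose steel tube sleeve standing upright, fourth from the left in the row (sleeve_4a or sleeve_4b, or neither). Outside 32 mm, 28 mm long, about 130 g. Bore 18.5 mm (goes down over the pin onto its collar: underside 52 mm above the pin's foot) or 14 mm (stops on the nose: underside about 90 mm above the foot); try it to find out. Origin: centre of its underside, z along its axis.
- sleeve_4b: Loose steel tube sleeve standing upright, fourth from the left in the row (sleeve_4a or sleeve_4b, or neither). Outside 32 mm, 28 mm long, about 130 g. Bore 18.5 mm (goes down over the pin onto its collar: underside 52 mm above the pin's foot) or 14 mm (stops on the nose: underside about 90 mm above the foot); try it to find out. Origin: centre of its underside, z along its axis.
- sleeve_5a: Loose steel tube sleeve standing upright, fifth from the left in the row (sleeve_5a or sleeve_5b, or neither). Outside 32 mm, 28 mm long, about 130 g. Bore 18.5 mm (goes down over the pin onto its collar: underside 52 mm above the pin's foot) or 14 mm (stops on the nose: underside about 90 mm above the foot); try it to find out. Origin: centre of its underside, z along its axis.
- sleeve_5b: Loose steel tube sleeve standing upright, fifth from the left in the row (sleeve_5a or sleeve_5b, or neither). Outside 32 mm, 28 mm long, about 130 g. Bore 18.5 mm (goes down over the pin onto its collar: underside 52 mm above the pin's foot) or 14 mm (stops on the nose: underside about 90 mm above the foot); try it to find out. Origin: centre of its underside, z along its axis.

How it is judged:
On the way, in this order (a step that is already met when the one before it is completed fails the run):
1. the gauge pin stands in the stand, its shank through the flange hole and its collar on the flange (horizontal distance between gauge_pin and stand_hole below 0.004 m and z of gauge_pin in the frame of stand_hole between -0.043 and -0.037 m and angle between the z axis of gauge_pin and the z axis of stand_hole, either way round below 0.08 rad), for 0.2 s.
2. the first sleeve from the left has been tried on the gauge pin in the stand: down on the collar, or stopped with the pin's nose in its bore (((horizontal distance between sleeve_1a and gauge_pin below 0.0045 m and horizontal distance between sleeve_1a and stand_hole below 0.009 m and angle between the z axis of sleeve_1a and the z axis of gauge_pin, either way round below 0.13 rad and z of sleeve_1a in the frame of gauge_pin between 0.048 and 0.0555 m and z of sleeve_1a in the frame of stand_hole below 0.0205 m) or (horizontal distance between sleeve_1b and gauge_pin below 0.0045 m and horizontal distance between sleeve_1b and stand_hole below 0.009 m and angle between the z axis of sleeve_1b and the z axis of gauge_pin, either way round below 0.13 rad and z of sleeve_1b in the frame of gauge_pin between 0.086 and 0.0955 m and z of sleeve_1b in the frame of stand_hole below 0.0605 m))), for 0.2 s.
3. the second sleeve from the left has been tried on the gauge pin in the stand: down on the collar, or stopped with the pin's nose in its bore (((horizontal distance between sleeve_2a and gauge_pin below 0.0045 m and horizontal distance between sleeve_2a and stand_hole below 0.009 m and angle between the z axis of sleeve_2a and the z axis of gauge_pin, either way round below 0.13 rad and z of sleeve_2a in the frame of gauge_pin between 0.086 and 0.0955 m and z of sleeve_2a in the frame of stand_hole below 0.0605 m) or (horizontal distance between sleeve_2b and gauge_pin below 0.0045 m and horizontal distance between sleeve_2b and stand_hole below 0.009 m and angle between the z axis of sleeve_2b and the z axis of gauge_pin, either way round below 0.13 rad and z of sleeve_2b in the frame of gauge_pin between 0.048 and 0.0555 m and z of sleeve_2b in the frame of stand_hole below 0.0205 m))), for 0.2 s.
4. the third sleeve from the left has been tried on the gauge pin in the stand: down on the collar, or stopped with the pin's nose in its bore (((horizontal distance between sleeve_3a and gauge_pin below 0.0045 m and horizontal distance between sleeve_3a and stand_hole below 0.009 m and angle between the z axis of sleeve_3a and the z axis of gauge_pin, either way round below 0.13 rad and z of sleeve_3a in the frame of gauge_pin between 0.086 and 0.0955 m and z of sleeve_3a in the frame of stand_hole below 0.0605 m) or (horizontal distance between sleeve_3b and gauge_pin below 0.0045 m and horizontal distance between sleeve_3b and stand_hole below 0.009 m and angle between the z axis of sleeve_3b and the z axis of gauge_pin, either way round below 0.13 rad and z of sleeve_3b in the frame of gauge_pin between 0.048 and 0.0555 m and z of sleeve_3b in the frame of stand_hole below 0.0205 m))), for 0.2 s.
5. the fourth sleeve from the left has been tried on the gauge pin in the stand: down on the collar, or stopped with the pin's nose in its bore (((horizontal distance between sleeve_4a and gauge_pin below 0.0045 m and horizontal distance between sleeve_4a and stand_hole below 0.009 m and angle between the z axis of sleeve_4a and the z axis of gauge_pin, either way round below 0.13 rad and z of sleeve_4a in the frame of gauge_pin between 0.048 and 0.0555 m and z of sleeve_4a in the frame of stand_hole below 0.0205 m) or (horizontal distance between sleeve_4b and gauge_pin below 0.0045 m and horizontal distance between sleeve_4b and stand_hole below 0.009 m and angle between the z axis of sleeve_4b and the z axis of gauge_pin, either way round below 0.13 rad and z of sleeve_4b in the frame of gauge_pin between 0.086 and 0.0955 m and z of sleeve_4b in the frame of stand_hole below 0.0605 m))), for 0.2 s.
6. the fifth sleeve from the left has been tried on the gauge pin in the stand: down on the collar, or stopped with the pin's nose in its bore (((horizontal distance between sleeve_5a and gauge_pin below 0.0045 m and horizontal distance between sleeve_5a and stand_hole below 0.009 m and angle between the z axis of sleeve_5a and the z axis of gauge_pin, either way round below 0.13 rad and z of sleeve_5a in the frame of gauge_pin between 0.086 and 0.0955 m and z of sleeve_5a in the frame of stand_hole below 0.0605 m) or (horizontal distance between sleeve_5b and gauge_pin below 0.0045 m and horizontal distance between sleeve_5b and stand_hole below 0.009 m and angle between the z axis of sleeve_5b and the z axis of gauge_pin, either way round below 0.13 rad and z of sleeve_5b in the frame of gauge_pin between 0.048 and 0.0555 m and z of sleeve_5b in the frame of stand_hole below 0.0205 m))), for 0.2 s.
At the end, for the whole second after the job is handed in: Sleeves that fit stand upright (0.15 rad) on the plywood tray's floor, those that stop short lie in the grey bin, and the gauge pin is home in the oak block's middle hole (4 mm sideways, 3 mm in height, upright within 0.08 rad); all at rest (x of sleeve_1a in the frame of tray_in between -0.064 and 0.064 m and y of sleeve_1a in the frame of tray_in between -0.109 and 0.109 m and z of sleeve_1a in the frame of tray_in between -0.005 and 0.008 m and linear speed of each of sleeve_1a, sleeve_1b, sleeve_2a, sleeve_2b, sleeve_3a, sleeve_3b, sleeve_4a, sleeve_4b, sleeve_5a, sleeve_5b, gauge_pin below 0.03 m/s and angle between the z axis of each of sleeve_1a, sleeve_2b, sleeve_3b, sleeve_4a, sleeve_5b and the z axis of tray_in, either way round below 0.15 rad and x of sleeve_1b in the frame of bin_in between -0.065 and 0.065 m and y of sleeve_1b in the frame of bin_in between -0.11 and 0.11 m and z of sleeve_1b in the frame of bin_in between -0.005 and 0.045 m and x of sleeve_2a in the frame of bin_in between -0.065 and 0.065 m and y of sleeve_2a in the frame of bin_in between -0.11 and 0.11 m and z of sleeve_2a in the frame of bin_in between -0.005 and 0.045 m and x of sleeve_2b in the frame of tray_in between -0.064 and 0.064 m and y of sleeve_2b in the frame of tray_in between -0.109 and 0.109 m and z of sleeve_2b in the frame of tray_in between -0.005 and 0.008 m and x of sleeve_3a in the frame of bin_in between -0.065 and 0.065 m and y of sleeve_3a in the frame of bin_in between -0.11 and 0.11 m and z of sleeve_3a in the frame of bin_in between -0.005 and 0.045 m and x of sleeve_3b in the frame of tray_in between -0.064 and 0.064 m and y of sleeve_3b in the frame of tray_in between -0.109 and 0.109 m and z of sleeve_3b in the frame of tray_in between -0.005 and 0.008 m and x of sleeve_4a in the frame of tray_in between -0.064 and 0.064 m and y of sleeve_4a in the frame of tray_in between -0.109 and 0.109 m and z of sleeve_4a in the frame of tray_in between -0.005 and 0.008 m and x of sleeve_4b in the frame of bin_in between -0.065 and 0.065 m and y of sleeve_4b in the frame of bin_in between -0.11 and 0.11 m and z of sleeve_4b in the frame of bin_in between -0.005 and 0.045 m and x of sleeve_5a in the frame of bin_in between -0.065 and 0.065 m and y of sleeve_5a in the frame of bin_in between -0.11 and 0.11 m and z of sleeve_5a in the frame of bin_in between -0.005 and 0.045 m and x of sleeve_5b in the frame of tray_in between -0.064 and 0.064 m and y of sleeve_5b in the frame of tray_in between -0.109 and 0.109 m and z of sleeve_5b in the frame of tray_in between -0.005 and 0.008 m and horizontal distance between gauge_pin and block_hole below 0.004 m and z of gauge_pin in the frame of block_hole between -0.043 and -0.037 m and angle between the z axis of gauge_pin and the z axis of block_hole, either way round below 0.08 rad); the robot touches nothing.
It fails at once if one of the other things on the bench is shoved more than 4 cm (distance of any of hold_down, star_knob, tape, glue, square, pencil from where it was at the start of the episode above 0.04 m).
It fails at once if a sleeve is rammed onto the gauge pin (over 60 N) (contact force between any of sleeve_1a, sleeve_1b, sleeve_2a, sleeve_2b, sleeve_3a, sleeve_3b, sleeve_4a, sleeve_4b, sleeve_5a, sleeve_5b and gauge_pin above 60 N).
Of sleeve_1a, sleeve_1b only 1 to 1 are there at a start; the rules pass over those that are not, and their reading is None.
Of sleeve_2a, sleeve_2b only 1 to 1 are there at a start; the rules pass over those that are not, and their reading is None.
Of sleeve_3a, sleeve_3b only 1 to 1 are there at a start; the rules pass over those that are not, and their reading is None.
Of sleeve_4a, sleeve_4b only 1 to 1 are there at a start; the rules pass over those that are not, and their reading is None.
Of sleeve_5a, sleeve_5b only 1 to 1 are there at a start; the rules pass over those that are not, and their reading is None.
Of sleeve_4a, sleeve_4b, sleeve_5a, sleeve_5b only 1 to 4 are there at a start; the rules pass over those that are not, and their reading is None.
At some moment in a run one of sleeve_1a, sleeve_1b, sleeve_2a, sleeve_2b, sleeve_3a, sleeve_3b, sleeve_4a, sleeve_4b, sleeve_5a, sleeve_5b may be knocked a few centimetres aside while the robot is not near it.
It also fails if it takes over 210 s, if anything falls off the work surface, if the arm or the gripper's body presses on something with over 40 N, if the wrist force passes 120 N, or if a joint passes its speed limit or range.

## Robot

A 7-joint arm with a two-finger parallel gripper is mounted at the origin on the work surface. World frame = base frame: x ahead of the robot, y to its left, z up, the work surface at z = 0. Lengths are in m, angles in rad, forces in N, time in s.
With the tool pointing down it reaches from about 0.4 to 0.85 m from the base axis. Payload 10.4 kg.
Tool frame: the origin (TCP) lies at the very end of the fingers, on their centre line; the grasp point (between the pads) lies 19 mm behind it; z points along the fingers, y is the line along which they close (so a half turn about z gives the same grasp; the last joint's range is limited). The gripper opens to 85 mm and grips with 20 to 120 N. Pads are 22 mm wide; open, the fingers measure 114 mm over their backs; the gripper's body (76 mm by 85 mm) begins 54 mm behind the grasp point. The pads swing forward as they close: fully open they stand 13 mm farther back than shut.
Start: joints at [-0.023, 0.332, -0.065, 1.46, 0.022, 1.35, -0.088], TCP at [0.625, 0, 0.231] pointing down, gripper open.
Joint ranges: [-2.6, 2.6], [-0.5, 2.12], [-1.47, 1.34], [0.16, 2.42], [-1.27, 4.41], [0.06, 2.06], [-2.6, 2.6]. Speed limits (rad/s): [2.22, 2.22, 2.79, 2.79, 3.14, 3.14, 3.14].

## Interface

Orientations are given as a unit quaternion [x, y, z, w].
In Python, from workcell import * gives the robot as it stands. The module is installed in compiled form; this text tells all that it offers.
- The arm moves only by the tool carry_out, never from a script. Its argument "motion" is a list of rows, each an object with "xyz": the shift along the tool's x, y, z in m, a list of three; "angular": the turn, a rotation vector about the tool's x, y, z in degrees, a list of three. A call has 1 to 12 rows; each row is the pose to reach, as a shift and turn from the pose commanded when the call began, along the tool's axes at that moment; what a row does not reach only later rows make up. A row lasts 1/10 s, in which the tool goes at most 50 mm and 8.59 degrees, less where a joint would pass 70% of its speed; a pose out of reach is approached as far as the arm can. A call with a gripper value outside its range is refused whole. "hand" is the opening, from 0 (shut) to 1 (fully open), set as the call begins (left out, the last holds). The fingers move at their own pace and stop on an object; "grip_force" is the grip in N (left out, the last holds). Time passes only in rows, so rows that repeat a pose let the fingers close. It gives the time, the measured TCP pose, the force, the opening and the grip force at its end, in the units of the state.
- get_obs(): the state, without advancing time (a new reading comes with each control period).
- camera(name): name is "scene" or "side" or "wrist"; returns a dict with "img" (480x640x3 uint8, red, green, blue), "fx", "fy", "cx", "cy" (pixels), "extrinsics" (4x4, takes a point from camera to world coordinates). Camera axes: x right, y up, looking along -z (the intrinsics and any distortion apply to the point x, -y, -z); pixel columns grow to the right and rows downward; lengths in m; the calibration is good to about 2 mm. A picture is of the moment at which its call begins. There is no depth.
- hand_in(): hands the job in; it is judged then, once.
The state is a dict: "clock": time; "joint_pos": joint angles; "joint_velocities": joint speeds; "tau": joint torques, N m; "position": TCP position; "ee_rot": TCP orientation; "ft_force": force on the tool from outside, world axes, zero at the start; "torque": the same for the moment, N m; "grip_width": opening from 0.0 (shut) to 1.0 (fully open); "grasp_force": force on a finger pad.
Only numpy, scipy, OpenCV 4.12 (cv2) and the standard library are available. Lean on these libraries where they do the work, as an engineer would, in place of code of your own. Each camera call takes 0.05 s, during which the arm holds its last target. There are 200 camera calls.

## Working session

There is one attempt and no reset: what is moved stays moved. The work goes in short steps, Python scripts to look and compute and a tool call to move; the robot and the scene stay as the last step left them, time stands still between calls to the robot, and variables do not carry over. Pictures are saved under pics/ and viewed, at most 16 in all, crops included, and the job is handed in when it is done.

Besides the shell and the picture viewer there is one more tool, called after "Call:" in YAML: its name, and indented under it one key for each argument. carry_out: Moves the arm, as the interface text tells. Its arguments: {"type":"object","properties":{"motion":{"type":"array"},"hand":{"type":"number"},"grip_force":{"type":"number"}},"required":["motion"]}

```bash
mkdir -p pics
python3 - <<'E'
from workcell import *
import cv2,numpy as np
print(get_obs())
for n in ["scene","side","wrist"]:
    c=camera(n); cv2.imwrite(f"pics/{n}0.png",c["img"][:,:,::-1]); print(n,c["fx"],c["fy"],c["cx"],c["cy"],np.round(c["extrinsics"],4).tolist(),[k for k in c])
E
```

```text
{'clock': 0.0, 'joint_pos': array([-0.02258898,  0.33287422, -0.06473098,  1.46096966,  0.02162726,
        1.34989299, -0.08850508]), 'joint_velocities': array([-0.00061914, -0.0002347 ,  0.00114237, -0.00107381, -0.00129647,
        0.00150307,  0.00048309]), 'tau': array([ 4.98105128e-04, -6.25449800e+01,  4.97091911e-02, -3.91610491e+01,
        1.63588714e-02,  9.83294769e-03, -6.01235030e-06]), 'position': array([ 6.24613745e-01, -3.48509389e-06,  2.30501016e-01]), 'ee_rot': array([ 7.07092182e-01,  7.07121010e-01, -5.40743883e-04, -4.81002877e-04]), 'ft_force': array([ 0.63626959, -0.04940245,  0.75926872]), 'torque': array([ 0.04301862, -0.01850849, -0.01434438]), 'grasp_force': 0.0, 'grip_width': 0.9961188669758778}
scene 619.7657321763597 619.7657321763597 325.267067248718 242.30178710908007 [[0.684, -0.5159, 0.5158, 1.3601], [0.7294, 0.4729, -0.4942, -0.7266], [0.0111, 0.7142, 0.6998, 1.1237], [0.0, 0.0, 0.0, 1.0]] ['img', 'fx', 'fy', 'cx', 'cy', 'extrinsics']
side 600.4151603217637 600.4151603217637 311.1060372421887 237.8661628280767 [[-0.7249, 0.3521, -0.592, -0.0864], [-0.6888, -0.3646, 0.6266, 0.7261], [0.0048, 0.862, 0.5068, 0.6274], [0.0, 0.0, 0.0, 1.0]] ['img', 'fx', 'fy', 'cx', 'cy', 'extrinsics']
wrist 348.2475221933717 348.2475221933717 321.5207157133907 241.4105181728297 [[1.0, 0.0003, 0.001, 0.6245], [-0.0005, 0.9656, 0.2599, 0.0673], [-0.0009, -0.2599, 0.9656, 0.3732], [0.0, 0.0, 0.0, 1.0]] ['img', 'fx', 'fy', 'cx', 'cy', 'extrinsics']
```

View pics/scene0.png

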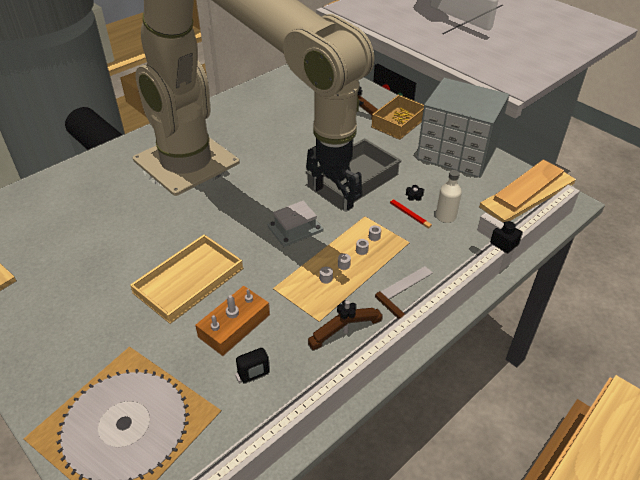

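View pics/side0.png

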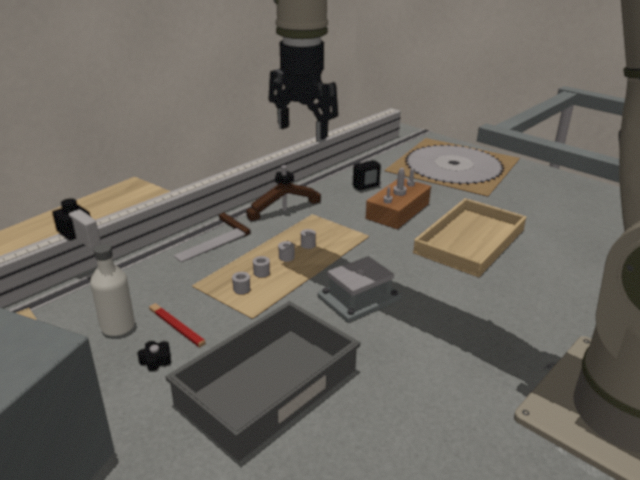

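View pics/wrist0.png

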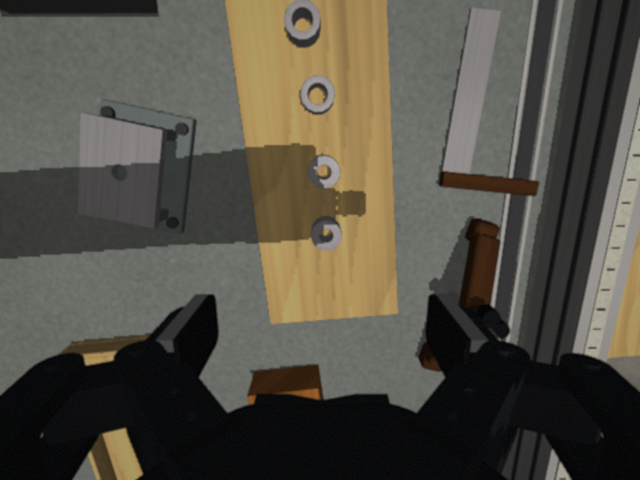

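Five pictures' worth of pixel data so far. In the wrist view, up is +y. There are four sleeves, with tops at about (302,20), (317,94), (324,171) and (327,234), and the stand hole at (119,172). In the scene view the pin nose is at (230,296), with the tray on the left and the bin behind the gripper.

```bash
cat > h.py <<'E'
from workcell import *
import cv2, numpy as np
def ray(c,u,v):
    E=np.array(c["extrinsics"]); d=E[:3,:3]@np.array([(u-c["cx"])/c["fx"],-(v-c["cy"])/c["fy"],-1]); return E[:3,3],d
def onz(c,u,v,z):
    o,d=ray(c,u,v); return o+d*(z-o[2])/d[2]
def proj(c,p):
    E=np.array(c["extrinsics"]); q=E[:3,:3].T@(np.asarray(p)-E[:3,3]); return np.array([c["cx"]-c["fx"]*q[0]/q[2], c["cy"]+c["fy"]*q[1]/q[2]])
def save(c,n): cv2.imwrite(f"pics/{n}.png",c["img"][:,:,::-1])
E
python3 - <<'E'
from h import *
np.set_printoptions(precision=4,suppress=True)
S=camera("scene");D=camera("side");W=camera("wrist")
def P(t,c,l,z): print(t,[onz(c,*p,z)[:2].round(3).tolist() for p in l])
P("sl W",W,[(302,20),(317,94),(324,171),(327,234)],.032)
P("sl S",S,[(375,229),(363,243),(345,258),(327,271)],.032)
P("hole W",W,[(119,172)],.055)
P("flange W",W,[(81,114),(163,128),(155,227),(80,213)],.055)
P("pin S",S,[(230,295)],.103); P("pin D",D,[(401,171)],.103)
P("thin S",S,[(214,317),(248,290)],.085)
P("tray S",S,[(132,281),(206,237),(242,266),(170,320)],.032)
P("tray D",D,[(415,235),(465,202),(526,214),(479,263)],.032)
P("bin D",D,[(170,378),(290,305),(358,347),(238,447)],.055)
P("bin S",S,[(400,160),(365,141)],.055)
P("board W",W,[(271,323),(397,314),(387,0),(228,0)],.004)
P("hold S",S,[(312,345),(347,308),(380,314)],.08)
E
```

```text
sl W [[0.608, 0.174], [0.62, 0.115], [0.627, 0.046], [0.63, -0.017]]
sl S [[0.606, 0.172], [0.622, 0.113], [0.628, 0.042], [0.63, -0.02]]
hole W [[0.442, 0.046]]
flange W [[0.417, 0.096], [0.486, 0.084], [0.468, -0.004], [0.401, 0.009]]
pin S [[0.587, -0.269]]
pin D [[0.582, -0.259]]
thin S [[0.6, -0.323], [0.589, -0.223]]
tray S [[0.343, -0.38], [0.338, -0.165], [0.479, -0.16], [0.502, -0.379]]
tray D [[0.469, -0.161], [0.474, -0.355], [0.352, -0.396], [0.325, -0.158]]
bin D [[0.463, 0.42], [0.462, 0.193], [0.321, 0.196], [0.309, 0.431]]
bin S [[0.472, 0.415], [0.339, 0.408]]
board W [[0.565, -0.131], [0.712, -0.12], [0.685, 0.199], [0.538, 0.199]]
hold S [[0.793, -0.216], [0.772, -0.094], [0.832, -0.054]]
```

Call:
carry_out:
  motion:
    - {"xyz": [-0.045,-0.006,0],"angular": [0,0,0]}
    - {"xyz": [-0.09,-0.012,0],"angular": [0,0,0]}
    - {"xyz": [-0.135,-0.018,0],"angular": [0,0,0]}
    - {"xyz": [-0.18,-0.024,0],"angular": [0,0,0]}
    - {"xyz": [-0.225,-0.03,0],"angular": [0,0,0]}
    - {"xyz": [-0.27,-0.036,0],"angular": [0,0,0]}
    - {"xyz": [-0.3,-0.04,0],"angular": [0,0,0]}
    - {"xyz": [-0.3,-0.04,0],"angular": [0,0,0]}
    - {"xyz": [-0.3,-0.04,0],"angular": [0,0,0]}
    - {"xyz": [-0.3,-0.04,0],"angular": [0,0,0]}

```text
clock: 1.3
position: [0.5856, -0.2985, 0.2312]
ee_rot: [0.706, 0.708, 0.0, -0.0]
ft_force: [0.2, 1.2, 0.5]
grip_width: 1.001
grasp_force: 0.0
```

Run:
```python
from h import *
W=camera("wrist"); save(W,"w1"); o=get_obs(); print(o["position"],o["ee_rot"],np.array(W["extrinsics"])[:3,3])
```

```text
[ 0.58564229 -0.29829512  0.2312993 ] [ 7.06350584e-01  7.07862045e-01  3.79109113e-04 -1.84705685e-04] [ 0.58506649 -0.2312539   0.37385573]
```

View pics/w1.png

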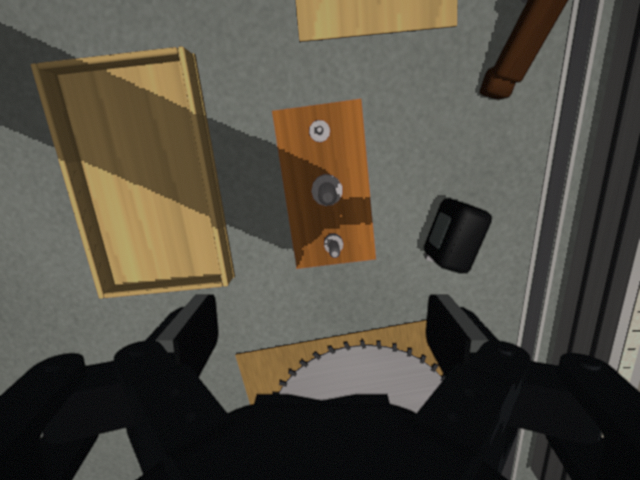

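The block's top corners are near (273,111), (360,99), (376,258) and (298,268), and the pin is at (327,190). I'll zoom in for sub-pixel positions.

Run:
```python
import cv2
i=cv2.imread("pics/w1.png")[90:280,260:390]; cv2.imwrite("pics/w1c.png",cv2.resize(i,None,fx=3.1,fy=3.1,interpolation=cv2.INTER_CUBIC)*1)
```

```text
(no output)
```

View pics/w1c.png

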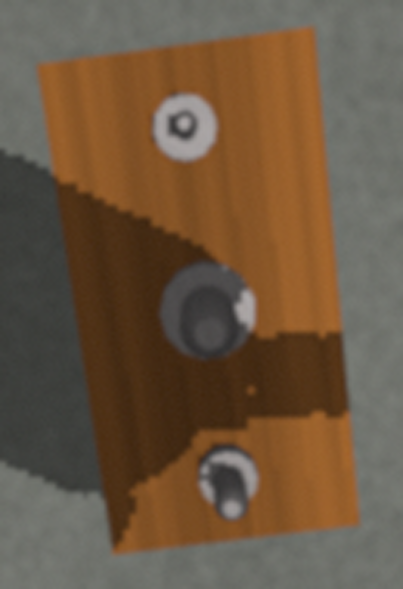

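Run:
```python
from h import *
W=camera("wrist")
f=lambda u,v,z: onz(W,260+u/3.1,90+v/3.1,z)[:2].round(4)
print("collar",f(208,311,.057),"nose",f(210,334,.103)); q=np.array([f(*p,.045) for p in [(39,65),(314,27),(358,523),(114,552)]]); print(q,q.mean(0))
print("thin",f(186,123,.085),f(230,508,.085), f(185,127,.048),f(228,476,.048))
print("tray",[onz(W,*p,.032)[:2].round(3).tolist() for p in [(34,65),(183,48),(233,283),(102,297)]])
```

```text
collar [ 0.5905 -0.2681] nose [ 0.5902 -0.2685]
[[ 0.5418 -0.1994]
 [ 0.6203 -0.1891]
 [ 0.639  -0.337 ]
 [ 0.5608 -0.3469]] [ 0.590475 -0.2681  ]
thin [ 0.5841 -0.2171] [ 0.5965 -0.3197] [ 0.5837 -0.2164] [ 0.5972 -0.3206]
tray [[0.328, -0.16], [0.463, -0.146], [0.493, -0.368], [0.353, -0.384]]
```

The collar and nose agree: the pin is at (0.5904, -0.2683). Next I lower over it.

Call:
carry_out:
  motion:
    - {"xyz": [0.015,0.002,0],"angular": [0,0,0]}
    - {"xyz": [0.03,0.005,0.03],"angular": [0,0,0]}
    - {"xyz": [0.03,0.005,0.07],"angular": [0,0,0]}
    - {"xyz": [0.03,0.005,0.11],"angular": [0,0,0]}
    - {"xyz": [0.03,0.005,0.145],"angular": [0,0,0]}
    - {"xyz": [0.03,0.005,0.16],"angular": [0,0,0]}
    - {"xyz": [0.03,0.005,0.166],"angular": [0,0,0]}
    - {"xyz": [0.03,0.005,0.166],"angular": [0,0,0]}
    - {"xyz": [0.03,0.005,0.166],"angular": [0,0,0]}
    - {"xyz": [0.03,0.005,0.166],"angular": [0,0,0]}

```text
clock: 2.4
position: [0.5911, -0.2703, 0.0672]
ee_rot: [0.707, 0.707, 0.001, 0.001]
ft_force: [0.8, -1.1, -0.8]
grip_width: 1.002
grasp_force: 0.0
```

Call:
carry_out:
  motion:
    - {"xyz": [0,0,0],"angular": [0,0,0]}
    - {"xyz": [0,0,0],"angular": [0,0,0]}
    - {"xyz": [0,0,0],"angular": [0,0,0]}
    - {"xyz": [0,0,0],"angular": [0,0,0]}
    - {"xyz": [0,0,0],"angular": [0,0,0]}
    - {"xyz": [0,0,0],"angular": [0,0,0]}
    - {"xyz": [0,0,0],"angular": [0,0,0]}
    - {"xyz": [0,0,0],"angular": [0,0,0]}
    - {"xyz": [0,0,0],"angular": [0,0,0]}
    - {"xyz": [0,0,0],"angular": [0,0,0]}
  hand: 0
  grip_force: 40

```text
clock: 3.4
position: [0.5902, -0.27, 0.0655]
ee_rot: [0.707, 0.707, 0.0, 0.0]
ft_force: [1.5, -0.3, 1.2]
grip_width: 0.168
grasp_force: 39.2
```

Call:
carry_out:
  motion:
    - {"xyz": [0,0,-0.03],"angular": [0,0,0]}
    - {"xyz": [0,0,-0.065],"angular": [0,0,0]}
    - {"xyz": [0,0,-0.1],"angular": [0,0,0]}
    - {"xyz": [0,0,-0.13],"angular": [0,0,0]}
    - {"xyz": [0.035,-0.02,-0.13],"angular": [0,0,0]}
    - {"xyz": [0.075,-0.04,-0.13],"angular": [0,0,0]}
    - {"xyz": [0.115,-0.06,-0.13],"angular": [0,0,0]}
    - {"xyz": [0.155,-0.085,-0.13],"angular": [0,0,0]}
    - {"xyz": [0.195,-0.11,-0.13],"angular": [0,0,0]}
    - {"xyz": [0.23,-0.13,-0.13],"angular": [0,0,0]}
    - {"xyz": [0.25,-0.148,-0.13],"angular": [0,0,0]}
    - {"xyz": [0.26,-0.148,-0.13],"angular": [0,0,0]}

```text
clock: 4.6
position: [0.4399, -0.0082, 0.1951]
ee_rot: [0.706, 0.708, -0.0, -0.0]
ft_force: [1.0, -0.4, -2.0]
grip_width: 0.17
grasp_force: 40.1
```

Call:
carry_out:
  motion:
    - {"xyz": [0,0,0],"angular": [0,0,0]}
    - {"xyz": [0,0,0],"angular": [0,0,0]}
    - {"xyz": [0,0,0],"angular": [0,0,0]}

```text
clock: 4.9
position: [0.4424, -0.0111, 0.1951]
ee_rot: [0.708, 0.706, -0.0, -0.0]
ft_force: [0.2, -0.3, -1.5]
grip_width: 0.172
grasp_force: 40.1
```

Run:
```python
from h import *
W=camera("wrist"); save(W,"w2"); o=get_obs(); print(o["position"],o["ee_rot"],np.array(W["extrinsics"])[:3,3],proj(W,[.442,.046,.055]))
i=W["img"][:,:,::-1][60:400,60:420]; cv2.imwrite("pics/w2c.png",cv2.resize(i,None,fx=1.7,fy=1.7,interpolation=cv2.INTER_CUBIC))
```

```text
[ 0.44233193 -0.01102727  0.19509183] [ 7.07723658e-01  7.06489331e-01 -1.57224654e-04 -1.52831071e-04] [0.44218998 0.05621064 0.3376626 ] [321.30875314 161.03510381]
```

View pics/w2c.png

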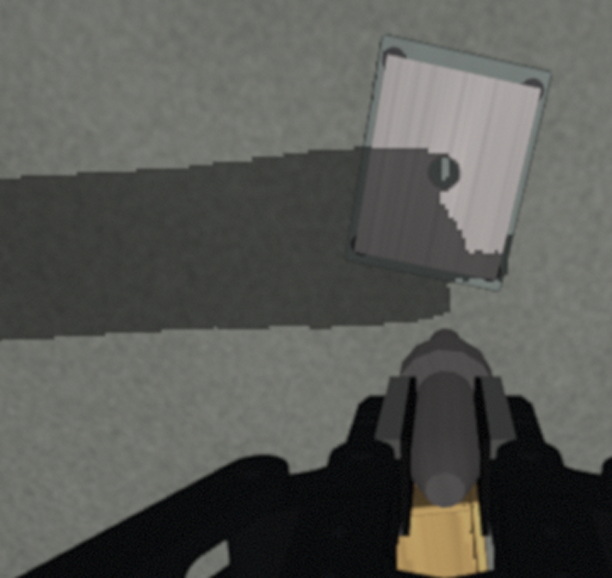

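Run:
```python
from h import *
W=camera("wrist"); t=get_obs()["position"]
f=lambda u,v,z: onz(W,60+u/1.7,60+v/1.7,z)[:2].round(4)
print("hole",f(444,173,.055)); q=np.array([f(*p,.055) for p in [(388,54),(541,86),(502,280),(356,247)]]); print(q,q.mean(0))
print("tcp",t,"nose",f(445,488,t[2]-.0605+.098)) 
p=t-[0,0,.0605]
for dy in (0,.002): print([ (1.7*(proj(W,p+[dx,dy,z])-60)).round(0) for dx,z in ((0,.098),(0.014,.052),(-.014,.052),(0,0))])
```

```text
hole [0.4418 0.0455]
[[ 0.4171  0.097 ]
 [ 0.4855  0.0836]
 [ 0.47   -0.0055]
 [ 0.3994  0.0109]] [0.443  0.0465]
tcp [ 0.44226162 -0.01087702  0.19508614] nose [ 0.4421 -0.0092]
[array([446., 495.]), array([496., 401.]), array([395., 401.]), array([445., 342.])]
[array([446., 487.]), array([496., 394.]), array([395., 395.]), array([445., 337.])]
```

Call:
carry_out:
  motion:
    - {"xyz": [0.03,0,0],"angular": [0,0,0]}
    - {"xyz": [0.055,0,0],"angular": [0,0,0]}
    - {"xyz": [0.055,0,0.03],"angular": [0,0,0]}
    - {"xyz": [0.055,0,0.06],"angular": [0,0,0]}
    - {"xyz": [0.055,0,0.07],"angular": [0,0,0]}
    - {"xyz": [0.055,0,0.07],"angular": [0,0,0]}
    - {"xyz": [0.055,0,0.07],"angular": [0,0,0]}
    - {"xyz": [0.055,0,0.07],"angular": [0,0,0]}
    - {"xyz": [0.055,0,0.07],"angular": [0,0,0]}

```text
clock: 5.9
position: [0.4427, 0.045, 0.1264]
ee_rot: [0.707, 0.707, 0.001, 0.001]
ft_force: [-0.8, -0.1, -1.3]
grip_width: 0.172
grasp_force: 40.0
```

Call:
carry_out:
  motion:
    - {"xyz": [0,0,0.005],"angular": [0,0,0]}
    - {"xyz": [0,0,0.009],"angular": [0,0,0]}
    - {"xyz": [0,0,0.012],"angular": [0,0,0]}
    - {"xyz": [0,0,0.014],"angular": [0,0,0]}
    - {"xyz": [0,0,0.016],"angular": [0,0,0]}
    - {"xyz": [0,0,0.018],"angular": [0,0,0]}
    - {"xyz": [0,0,0.02],"angular": [0,0,0]}
    - {"xyz": [0,0,0.02],"angular": [0,0,0]}

```text
clock: 6.7
position: [0.4419, 0.045, 0.1051]
ee_rot: [0.707, 0.707, -0.0, -0.0]
ft_force: [0.6, -0.2, -1.3]
grip_width: 0.17
grasp_force: 40.0
```

It's in with no force. Lowering it home, then releasing.

Call:
carry_out:
  motion:
    - {"xyz": [0,0,0.006],"angular": [0,0,0]}
    - {"xyz": [0,0,0.012],"angular": [0,0,0]}
    - {"xyz": [0,0,0.018],"angular": [0,0,0]}
    - {"xyz": [0,0,0.023],"angular": [0,0,0]}
    - {"xyz": [0,0,0.027],"angular": [0,0,0]}
    - {"xyz": [0,0,0.029],"angular": [0,0,0]}
    - {"xyz": [0,0,0.0295],"angular": [0,0,0]}
    - {"xyz": [0,0,0.0295],"angular": [0,0,0]}

```text
clock: 7.5
position: [0.4421, 0.045, 0.0759]
ee_rot: [0.707, 0.707, 0.0, 0.0]
ft_force: [-1.3, 0.7, -1.9]
grip_width: 0.177
grasp_force: 40.1
```

Call:
carry_out:
  motion:
    - {"xyz": [0,0,0],"angular": [0,0,0]}
    - {"xyz": [0,0,0],"angular": [0,0,0]}
    - {"xyz": [0,0,0],"angular": [0,0,0]}
    - {"xyz": [0,0,0],"angular": [0,0,0]}
    - {"xyz": [0,0,0],"angular": [0,0,0]}
    - {"xyz": [0,0,0],"angular": [0,0,0]}
  hand: 0.8

```text
clock: 8.1
position: [0.4421, 0.045, 0.0758]
ee_rot: [0.707, 0.707, 0.0, 0.0]
ft_force: [-0.7, -0.3, 0.4]
grip_width: 0.798
grasp_force: 0.0
```

Call:
carry_out:
  motion:
    - {"xyz": [0,0,-0.03],"angular": [0,0,0]}
    - {"xyz": [0,0,-0.07],"angular": [0,0,0]}
    - {"xyz": [0,0,-0.11],"angular": [0,0,0]}
    - {"xyz": [-0.02,0.01,-0.15],"angular": [0,0,0]}
    - {"xyz": [-0.04,0.01,-0.15],"angular": [0,0,0]}
    - {"xyz": [-0.04,0.01,-0.15],"angular": [0,0,0]}
    - {"xyz": [-0.04,0.01,-0.15],"angular": [0,0,0]}
    - {"xyz": [-0.04,0.01,-0.15],"angular": [0,0,0]}

```text
clock: 8.9
position: [0.4516, 0.0058, 0.2252]
ee_rot: [0.707, 0.707, -0.0, -0.0]
ft_force: [-0.2, -0.6, -0.0]
grip_width: 0.801
grasp_force: 0.0
```

Run:
```python
from h import *
W=camera("wrist"); save(W,"w3"); o=get_obs(); print(o["position"],o["clock"]); 
for z,u in ((.113,"nose"),(.067,"collar")): print(u,proj(W,[.442,.046,z]))
i=W["img"][:,:,::-1][0:300,180:480]; cv2.imwrite("pics/w3c.png",cv2.resize(i,None,fx=2,fy=2,interpolation=cv2.INTER_CUBIC))
```

```text
[0.45163635 0.00582986 0.22520488] 8.95
nose [308.90613609 186.35737471]
collar [310.82655313 180.59552649]
```

View pics/w3c.png

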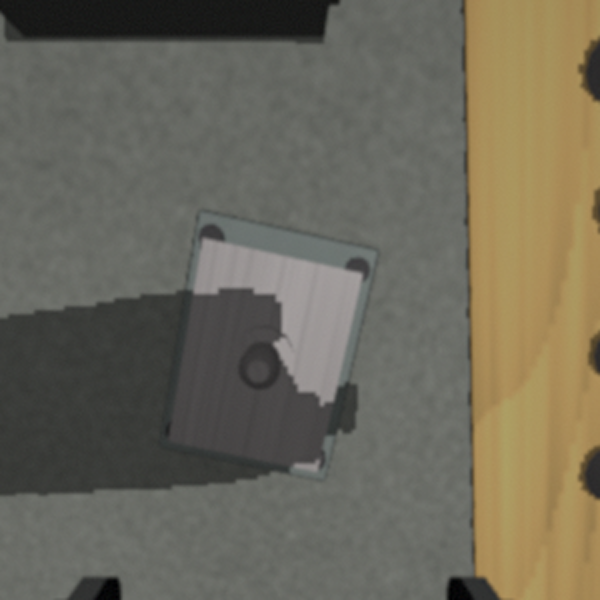

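The pin is seated: nose at about (309.5,184), projecting to about (0.442, 0.047). Now over the row for sleeve 1.

Call:
carry_out:
  motion:
    - {"xyz": [0.025,0.036,0],"angular": [0,0,0]}
    - {"xyz": [0.05,0.072,0],"angular": [0,0,0]}
    - {"xyz": [0.075,0.108,0],"angular": [0,0,0]}
    - {"xyz": [0.1,0.144,0],"angular": [0,0,0]}
    - {"xyz": [0.114,0.165,0],"angular": [0,0,0]}
    - {"xyz": [0.114,0.165,0],"angular": [0,0,0]}
    - {"xyz": [0.114,0.165,0],"angular": [0,0,0]}
    - {"xyz": [0.114,0.165,0],"angular": [0,0,0]}
    - {"xyz": [0.114,0.165,0],"angular": [0,0,0]}

```text
clock: 9.85
position: [0.6166, 0.1184, 0.2262]
ee_rot: [0.707, 0.707, 0.0, 0.0]
ft_force: [0.1, -0.4, 0.6]
grip_width: 0.803
grasp_force: 0.0
```

```bash
cat >> h.py <<'E'
def sleeves(c,zt=.032):
    g=cv2.GaussianBlur(cv2.cvtColor(c["img"],cv2.COLOR_RGB2GRAY),(3,3),0)
    h=np.array(c["extrinsics"])[2,3]-zt; r=.016*c["fx"]/h
    k=cv2.HoughCircles(g,cv2.HOUGH_GRADIENT_ALT,1,25,param1=120,param2=.6,minRadius=int(r*.85),maxRadius=int(r*1.15)+1)
    return [] if k is None else [(k_[0],k_[1],k_[2],onz(c,k_[0],k_[1],zt)[:2].round(4)) for k_ in k[:,0]]
E
python3 - <<'E'
from h import *
W=camera("wrist"); save(W,"w4"); print(get_obs()["position"])
im=W["img"][:,:,::-1].copy()
for s in sleeves(W): print(s); cv2.circle(im,(int(round(s[0])),int(round(s[1]))),int(s[2]),(0,0,255),1)
cv2.imwrite("pics/w4c.png",cv2.resize(im[0:400,150:500],None,fx=1.5,fy=1.5))
E
```

```text
[0.61665195 0.11840026 0.22628524]
(np.float32(326.0), np.float32(221.0), np.float32(17.08355), array([0.6208, 0.1158]))
```

View pics/w4c.png

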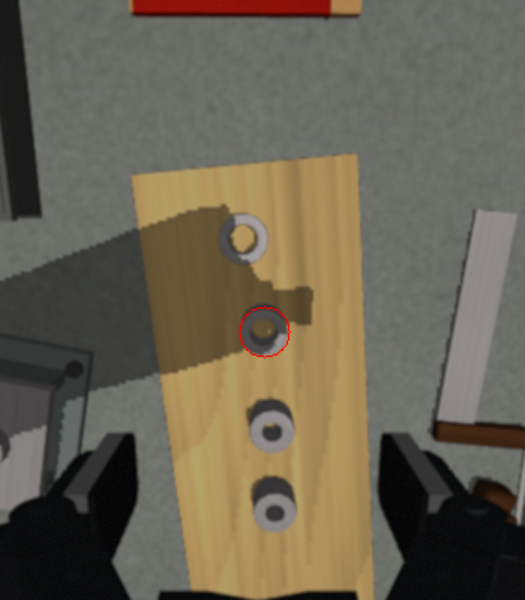

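Sleeve tops, left to right, are at about px (312,159), (326,220), (331,287) and (333,341). I'll refine them by matching blob silhouettes.

```bash
cat >> h.py <<'E'
TH=np.linspace(0,2*np.pi,60)
def sil(c,x,y,zb):
    p=np.array([proj(c,[x+.016*np.cos(t),y+.016*np.sin(t),z]) for z in (zb,zb+.028) for t in TH],np.float32)
    return cv2.convexHull(p)
def cen(h):
    m=cv2.moments(h); return np.array([m["m10"],m["m01"]])/m["m00"],m["m00"]
def blobs(c,zb=.004,vmax=400):
    s=cv2.cvtColor(c["img"],cv2.COLOR_RGB2HSV)[:,:,1]
    m=(s<60).astype(np.uint8); m[vmax:]=0
    out=[]
    for k in cv2.findContours(m,cv2.RETR_EXTERNAL,cv2.CHAIN_APPROX_NONE)[0]:
        if cv2.contourArea(k)<300: continue
        q,a=cen(cv2.convexHull(k)); x,y=onz(c,*q,zb+.014)[:2]
        for _ in range(4):
            e,A=cen(sil(c,x,y,zb)); d=onz(c,*q,zb+.014)-onz(c,*e,zb+.014); x+=d[0];y+=d[1]
        if .75<a/A<1.3: out.append((round(x,4),round(y,4),round(a/A,2),q.round(1).tolist()))
    return sorted(out,key=lambda b:-b[1])
E
python3 - <<'E'
from h import *
W=camera("wrist"); print(*blobs(W),sep="\n")
for p in [(312,158.7),(326,220),(331.3,287),(332.7,340.7)]: print(onz(W,*p,.032)[:2].round(4))
E
```

```text
(np.float64(0.6073), np.float64(0.1752), 0.9, [311.7, 159.0])
(np.float64(0.6202), np.float64(0.1151), 0.87, [325.2, 219.6])
(np.float64(0.6259), np.float64(0.0446), 0.87, [330.4, 283.8])
(np.float64(0.6283), np.float64(-0.0186), 0.86, [332.2, 336.3])
[0.6076 0.1757]
[0.6209 0.1169]
[0.6266 0.046 ]
[ 0.6284 -0.0165]
```

Call:
carry_out:
  motion:
    - {"xyz": [0.035,-0.006,0.01],"angular": [0,0,0]}
    - {"xyz": [0.057,-0.009,0.04],"angular": [0,0,0]}
    - {"xyz": [0.057,-0.009,0.085],"angular": [0,0,0]}
    - {"xyz": [0.057,-0.009,0.13],"angular": [0,0,0]}
    - {"xyz": [0.057,-0.009,0.17],"angular": [0,0,0]}
    - {"xyz": [0.057,-0.009,0.2],"angular": [0,0,0]}
    - {"xyz": [0.057,-0.009,0.215],"angular": [0,0,0]}
    - {"xyz": [0.057,-0.009,0.215],"angular": [0,0,0]}
    - {"xyz": [0.057,-0.009,0.215],"angular": [0,0,0]}

```text
clock: 10.85
position: [0.6089, 0.1762, 0.0124]
ee_rot: [0.707, 0.707, 0.001, 0.0]
ft_force: [-0.2, 0.2, 0.7]
grip_width: 0.802
grasp_force: 0.0
```

Call:
carry_out:
  motion:
    - {"xyz": [0,0,0],"angular": [0,0,0]}
    - {"xyz": [0,0,0],"angular": [0,0,0]}
    - {"xyz": [0,0,0],"angular": [0,0,0]}
    - {"xyz": [0,0,0],"angular": [0,0,0]}
    - {"xyz": [0,0,0],"angular": [0,0,0]}
    - {"xyz": [0,0,0],"angular": [0,0,0]}
    - {"xyz": [0,0,0],"angular": [0,0,0]}
    - {"xyz": [0,0,0],"angular": [0,0,0]}
  hand: 0
  grip_force: 30

```text
clock: 11.65
position: [0.6088, 0.1763, 0.0124]
ee_rot: [0.707, 0.707, 0.001, 0.0]
ft_force: [-0.7, 0.4, 7.2]
grip_width: 0.361
grasp_force: 29.4
```

Call:
carry_out:
  motion:
    - {"xyz": [0,0,-0.04],"angular": [0,0,0]}
    - {"xyz": [0,0,-0.08],"angular": [0,0,0]}
    - {"xyz": [0,0,-0.12],"angular": [0,0,0]}
    - {"xyz": [-0.03,-0.04,-0.145],"angular": [0,0,0]}
    - {"xyz": [-0.06,-0.08,-0.145],"angular": [0,0,0]}
    - {"xyz": [-0.09,-0.115,-0.145],"angular": [0,0,0]}
    - {"xyz": [-0.12,-0.15,-0.145],"angular": [0,0,0]}
    - {"xyz": [-0.13,-0.165,-0.145],"angular": [0,0,0]}
    - {"xyz": [-0.13,-0.165,-0.145],"angular": [0,0,0]}
    - {"xyz": [-0.13,-0.165,-0.145],"angular": [0,0,0]}
    - {"xyz": [-0.13,-0.165,-0.145],"angular": [0,0,0]}

```text
clock: 12.75
position: [0.4438, 0.0468, 0.1561]
ee_rot: [0.707, 0.707, 0.0, 0.0]
ft_force: [-1.3, -0.3, -2.3]
grip_width: 0.353
grasp_force: 30.8
```

Run:
```python
from h import *
W=camera("wrist"); save(W,"w5"); o=get_obs(); print(o["position"],o["clock"],o["grip_width"]); 
i=W["img"][:,:,::-1][220:460,180:480]; cv2.imwrite("pics/w5c.png",cv2.resize(i,None,fx=2,fy=2,interpolation=cv2.INTER_CUBIC))
```

```text
[0.44369913 0.04683112 0.15593319] 12.8 0.3554493860035156
```

View pics/w5c.png

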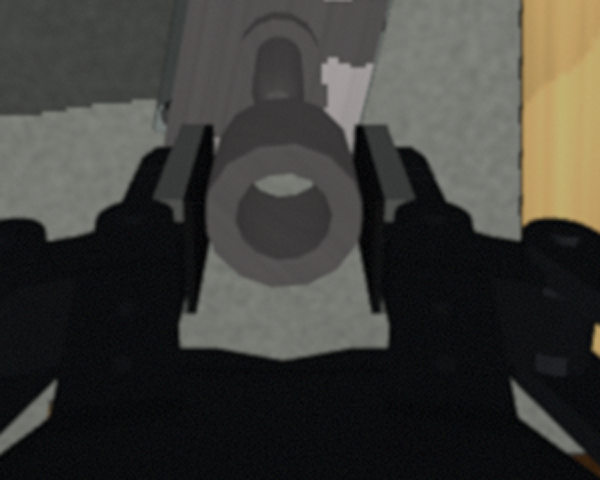

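Run:
```python
from h import *
W=camera("wrist"); t=get_obs()["position"]
f=lambda u,v,z: onz(W,180+u/2,220+v/2,z)[:2].round(4)
print("sleeve",f(284,214,t[2]+.0196)-t[:2], f(284,214,t[2]+.0196))
for x,y in ((.4422,.0465),): print([(2*(proj(W,[x,y+.014*s,.067])-[180,220])).round() for s in (0,1)],(2*(proj(W,[x-.014,y,.067])-[180,220])).round())
```

```text
sleeve [-7.19675472e-05 -4.96935419e-04] [0.4435 0.0463]
[array([279.,  58.]), array([279.,  19.])] [239.  58.]
```

The ring centre is at px (322,327), and the bore-to-outside ratio of about 0.6 suggests it fits. Lowering it over the pin.

Call:
carry_out:
  motion:
    - {"xyz": [0.001,-0.001,0.01],"angular": [0,0,0]}
    - {"xyz": [0.001,-0.001,0.02],"angular": [0,0,0]}
    - {"xyz": [0.001,-0.001,0.028],"angular": [0,0,0]}
    - {"xyz": [0.001,-0.001,0.033],"angular": [0,0,0]}
    - {"xyz": [0.001,-0.001,0.036],"angular": [0,0,0]}
    - {"xyz": [0.001,-0.001,0.039],"angular": [0,0,0]}
    - {"xyz": [0.001,-0.001,0.042],"angular": [0,0,0]}
    - {"xyz": [0.001,-0.001,0.044],"angular": [0,0,0]}
    - {"xyz": [0.001,-0.001,0.046],"angular": [0,0,0]}
    - {"xyz": [0.001,-0.001,0.046],"angular": [0,0,0]}

```text
clock: 13.85
position: [0.4419, 0.047, 0.1096]
ee_rot: [0.707, 0.707, -0.0, -0.0]
ft_force: [-0.3, -1.3, -1.9]
grip_width: 0.357
grasp_force: 30.8
```

Call:
carry_out:
  motion:
    - {"xyz": [0,0,0.007],"angular": [0,0,0]}
    - {"xyz": [0,0,0.014],"angular": [0,0,0]}
    - {"xyz": [0,0,0.02],"angular": [0,0,0]}
    - {"xyz": [0,0,0.025],"angular": [0,0,0]}
    - {"xyz": [0,0,0.029],"angular": [0,0,0]}
    - {"xyz": [0,0,0.031],"angular": [0,0,0]}
    - {"xyz": [0,0,0.032],"angular": [0,0,0]}
    - {"xyz": [0,0,0.033],"angular": [0,0,0]}
    - {"xyz": [0,0,0.034],"angular": [0,0,0]}
    - {"xyz": [0,0,0.034],"angular": [0,0,0]}

```text
clock: 14.85
position: [0.4421, 0.047, 0.0758]
ee_rot: [0.707, 0.707, 0.0, 0.0]
ft_force: [0.3, -0.6, -1.5]
grip_width: 0.359
grasp_force: 30.8
```

Fully home. Now carrying it to the tray.

Call:
carry_out:
  motion:
    - {"xyz": [0,0,0],"angular": [0,0,0]}
    - {"xyz": [0,0,-0.015],"angular": [0,0,0]}
    - {"xyz": [0,0,-0.04],"angular": [0,0,0]}
    - {"xyz": [0,0,-0.065],"angular": [0,0,0]}
    - {"xyz": [-0.04,-0.002,-0.075],"angular": [0,0,0]}
    - {"xyz": [-0.085,-0.005,-0.075],"angular": [0,0,0]}
    - {"xyz": [-0.13,-0.008,-0.075],"angular": [0,0,0]}
    - {"xyz": [-0.175,-0.011,-0.075],"angular": [0,0,0]}
    - {"xyz": [-0.22,-0.014,-0.075],"angular": [0,0,0]}
    - {"xyz": [-0.265,-0.017,-0.075],"angular": [0,0,0]}
    - {"xyz": [-0.31,-0.02,-0.075],"angular": [0,0,0]}
    - {"xyz": [-0.355,-0.022,-0.075],"angular": [0,0,0]}

```text
clock: 16.05
position: [0.4196, -0.3098, 0.1511]
ee_rot: [0.707, 0.707, 0.0, 0.0]
ft_force: [0.9, 0.7, -0.5]
grip_width: 0.355
grasp_force: 30.8
```

Call:
carry_out:
  motion:
    - {"xyz": [-0.03,-0.002,0],"angular": [0,0,0]}
    - {"xyz": [-0.03,-0.002,0.04],"angular": [0,0,0]}
    - {"xyz": [-0.03,-0.002,0.08],"angular": [0,0,0]}
    - {"xyz": [-0.03,-0.002,0.115],"angular": [0,0,0]}
    - {"xyz": [-0.03,-0.002,0.126],"angular": [0,0,0]}
    - {"xyz": [-0.03,-0.002,0.13],"angular": [0,0,0]}
    - {"xyz": [-0.03,-0.002,0.13],"angular": [0,0,0]}
    - {"xyz": [-0.03,-0.002,0.13],"angular": [0,0,0]}

```text
clock: 16.85
position: [0.4191, -0.3387, 0.0226]
ee_rot: [0.707, 0.707, 0.0, 0.001]
ft_force: [0.1, 0.4, -0.8]
grip_width: 0.357
grasp_force: 30.7
```

Call:
carry_out:
  motion:
    - {"xyz": [0,0,0.004],"angular": [0,0,0]}
    - {"xyz": [0,0,0.0075],"angular": [0,0,0]}
    - {"xyz": [0,0,0.0075],"angular": [0,0,0]}
    - {"xyz": [0,0,0.0075],"angular": [0,0,0]}

```text
clock: 17.25
position: [0.4187, -0.3384, 0.0143]
ee_rot: [0.707, 0.707, 0.0, 0.001]
ft_force: [-1.4, 0.9, 6.8]
grip_width: 0.358
grasp_force: 31.6
```

Call:
carry_out:
  motion:
    - {"xyz": [0,0,0],"angular": [0,0,0]}
    - {"xyz": [0,0,0],"angular": [0,0,0]}
    - {"xyz": [0,0,0],"angular": [0,0,0]}
    - {"xyz": [0,0,0],"angular": [0,0,0]}
    - {"xyz": [0,0,-0.03],"angular": [0,0,0]}
    - {"xyz": [0,0,-0.07],"angular": [0,0,0]}
    - {"xyz": [0,0,-0.11],"angular": [0,0,0]}
    - {"xyz": [0,0,-0.15],"angular": [0,0,0]}
    - {"xyz": [0.03,0.018,-0.18],"angular": [0,0,0]}
    - {"xyz": [0.07,0.036,-0.205],"angular": [0,0,0]}
    - {"xyz": [0.11,0.054,-0.21],"angular": [0,0,0]}
  hand: 0.55

```text
clock: 18.35
position: [0.4735, -0.2276, 0.2267]
ee_rot: [0.708, 0.707, 0.001, 0.002]
ft_force: [1.4, 0.3, -0.9]
grip_width: 0.546
grasp_force: 0.0
```

Call:
carry_out:
  motion:
    - {"xyz": [0.04,0.018,0],"angular": [0,0,0]}
    - {"xyz": [0.08,0.036,0],"angular": [0,0,0]}
    - {"xyz": [0.12,0.054,0],"angular": [0,0,0]}
    - {"xyz": [0.16,0.072,0],"angular": [0,0,0]}
    - {"xyz": [0.2,0.09,0],"angular": [0,0,0]}
    - {"xyz": [0.24,0.11,0],"angular": [0,0,0]}
    - {"xyz": [0.28,0.13,0],"angular": [0,0,0]}
    - {"xyz": [0.31,0.147,0],"angular": [0,0,0]}
    - {"xyz": [0.33,0.147,0],"angular": [0,0,0]}
    - {"xyz": [0.33,0.147,0],"angular": [0,0,0]}
    - {"xyz": [0.33,0.147,0],"angular": [0,0,0]}
    - {"xyz": [0.33,0.147,0],"angular": [0,0,0]}
  hand: 0.8

```text
clock: 19.55
position: [0.6191, 0.1002, 0.2234]
ee_rot: [0.708, 0.706, -0.0, 0.0]
ft_force: [-0.6, 0.6, 0.4]
grip_width: 0.801
grasp_force: 0.0
```

Run:
```python
from h import *
W=camera("wrist"); save(W,"w6"); save(camera("scene"),"s6"); o=get_obs(); print(o["position"],o["clock"]); print(*blobs(W),sep="\n")
```

```text
[0.61907441 0.1003748  0.22355934] 19.65
(np.float64(0.6201), np.float64(0.115), 0.88, [322.7, 202.4])
(np.float64(0.6259), np.float64(0.0446), 0.87, [328.4, 268.7])
(np.float64(0.6284), np.float64(-0.0186), 0.86, [330.5, 322.8])
```

Call:
carry_out:
  motion:
    - {"xyz": [0.0155,0.001,0.03],"angular": [0,0,0]}
    - {"xyz": [0.0155,0.001,0.075],"angular": [0,0,0]}
    - {"xyz": [0.0155,0.001,0.12],"angular": [0,0,0]}
    - {"xyz": [0.0155,0.001,0.165],"angular": [0,0,0]}
    - {"xyz": [0.0155,0.001,0.195],"angular": [0,0,0]}
    - {"xyz": [0.0155,0.001,0.211],"angular": [0,0,0]}
    - {"xyz": [0.0155,0.001,0.211],"angular": [0,0,0]}
    - {"xyz": [0.0155,0.001,0.211],"angular": [0,0,0]}
    - {"xyz": [0.0155,0.001,0.211],"angular": [0,0,0]}

```text
clock: 20.55
position: [0.6215, 0.1177, 0.0146]
ee_rot: [0.707, 0.707, 0.001, 0.001]
ft_force: [0.9, 0.4, 0.1]
grip_width: 0.802
grasp_force: 0.0
```

Call:
carry_out:
  motion:
    - {"xyz": [0,0,0],"angular": [0,0,0]}
    - {"xyz": [0,0,0],"angular": [0,0,0]}
    - {"xyz": [0,0,0],"angular": [0,0,0]}
    - {"xyz": [0,0,0],"angular": [0,0,0]}
    - {"xyz": [0,0,0],"angular": [0,0,0]}
    - {"xyz": [0,0,0],"angular": [0,0,0]}
    - {"xyz": [0,0,0],"angular": [0,0,0]}
    - {"xyz": [0,0,0],"angular": [0,0,0]}
  hand: 0
  grip_force: 30

```text
clock: 21.35
position: [0.6206, 0.1176, 0.0134]
ee_rot: [0.707, 0.707, 0.001, 0.0]
ft_force: [-1.0, 1.3, 6.0]
grip_width: 0.37
grasp_force: 29.4
```

Call:
carry_out:
  motion:
    - {"xyz": [0,0,-0.04],"angular": [0,0,0]}
    - {"xyz": [0,0,-0.08],"angular": [0,0,0]}
    - {"xyz": [0,0,-0.12],"angular": [0,0,0]}
    - {"xyz": [-0.015,-0.04,-0.145],"angular": [0,0,0]}
    - {"xyz": [-0.03,-0.08,-0.145],"angular": [0,0,0]}
    - {"xyz": [-0.045,-0.12,-0.145],"angular": [0,0,0]}
    - {"xyz": [-0.06,-0.16,-0.145],"angular": [0,0,0]}
    - {"xyz": [-0.069,-0.178,-0.145],"angular": [0,0,0]}
    - {"xyz": [-0.069,-0.178,-0.145],"angular": [0,0,0]}
    - {"xyz": [-0.069,-0.178,-0.145],"angular": [0,0,0]}
    - {"xyz": [-0.069,-0.178,-0.145],"angular": [0,0,0]}

```text
clock: 22.45
position: [0.4428, 0.0491, 0.1575]
ee_rot: [0.707, 0.707, 0.0, 0.0]
ft_force: [0.0, 0.8, -1.5]
grip_width: 0.368
grasp_force: 30.4
```

```bash
cat >> h.py <<'E'
def held(c,t,ztop):
    "ring top of held sleeve: Hough near expected"
    g=cv2.cvtColor(c["img"],cv2.COLOR_RGB2GRAY); e=proj(c,[t[0],t[1],ztop]); r=np.linalg.norm(proj(c,[t[0]+.016,t[1],ztop])-e)
    x0,y0=int(e[0]-60),int(e[1]-60); p=g[y0:y0+120,x0:x0+120]; R={}
    for n,a,b in (("out",.93,1.07),("bore",.36,.65)):
        k=cv2.HoughCircles(p,cv2.HOUGH_GRADIENT,1,200,param1=60,param2=8,minRadius=int(r*a),maxRadius=int(r*b)+1)
        if k is not None: u,v,q=k[0,0]; R[n]=(onz(c,u+x0,v+y0,ztop)[:2]-t[:2],round(32*q/r/1,1))
    return R
E
python3 - <<'E'
from h import *
W=camera("wrist"); save(W,"w7"); o=get_obs(); t=o["position"]; print(t,o["clock"],o["grip_width"]); print(held(W,t,t[2]+.0196))
w5=dict(W); w5["img"]=cv2.imread("pics/w5.png")[:,:,::-1].copy(); print("check w5 (approx pose)",held(w5,t,t[2]+.0196))
a=[cv2.imread(f"pics/{n}.png")[220:400,240:400] for n in("w5","w7")]
s=cv2.imread("pics/s6.png")[200:360,110:270]; s=cv2.resize(s,(360,360))
cv2.imwrite("pics/m7.png",np.hstack([cv2.resize(np.vstack(a),(320,720))[:, :],np.vstack([s,s])])[:600])
E
```

```text
[0.44277958 0.04901961 0.15735093] 22.5 0.3668153721185315
{'out': (array([-0.00030229,  0.00053418]), np.float64(31.3)), 'bore': (array([ 0.00048343, -0.00164012]), np.float64(16.5))}
check w5 (approx pose) {'out': (array([-0.00030254, -0.0029525 ]), np.float64(32.1)), 'bore': (array([-0.00030241, -0.00120339]), np.float64(17.6))}
```

View pics/m7.png

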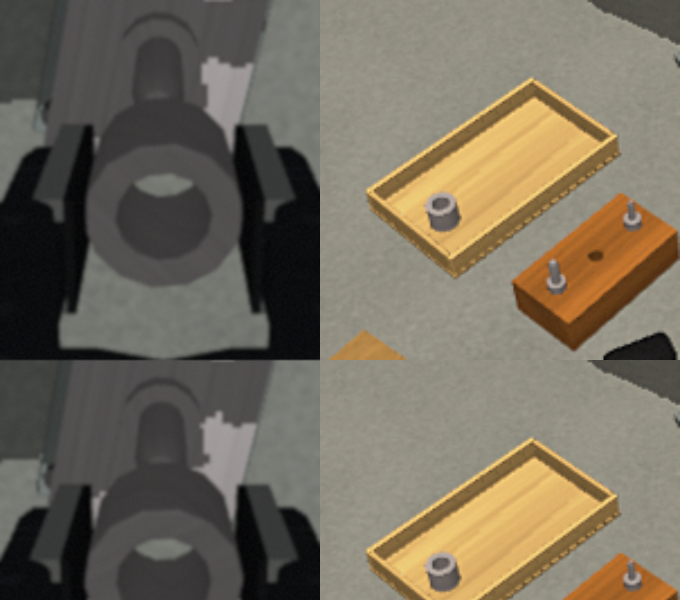

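Sleeve 1 stands upright in the tray, and sleeve 2's bore looks as wide as sleeve 1's. Lowering it.

Call:
carry_out:
  motion:
    - {"xyz": [-0.001,-0.001,0.01],"angular": [0,0,0]}
    - {"xyz": [-0.001,-0.001,0.02],"angular": [0,0,0]}
    - {"xyz": [-0.001,-0.001,0.028],"angular": [0,0,0]}
    - {"xyz": [-0.001,-0.001,0.033],"angular": [0,0,0]}
    - {"xyz": [-0.001,-0.001,0.036],"angular": [0,0,0]}
    - {"xyz": [-0.001,-0.001,0.039],"angular": [0,0,0]}
    - {"xyz": [-0.001,-0.001,0.042],"angular": [0,0,0]}
    - {"xyz": [-0.001,-0.001,0.044],"angular": [0,0,0]}
    - {"xyz": [-0.001,-0.001,0.046],"angular": [0,0,0]}
    - {"xyz": [-0.001,-0.001,0.046],"angular": [0,0,0]}

```text
clock: 23.5
position: [0.441, 0.0476, 0.1112]
ee_rot: [0.707, 0.707, 0.0, 0.0]
ft_force: [1.0, 0.6, -2.0]
grip_width: 0.371
grasp_force: 30.4
```

Call:
carry_out:
  motion:
    - {"xyz": [0,0,0.007],"angular": [0,0,0]}
    - {"xyz": [0,0,0.014],"angular": [0,0,0]}
    - {"xyz": [0,0,0.02],"angular": [0,0,0]}
    - {"xyz": [0,0,0.025],"angular": [0,0,0]}
    - {"xyz": [0,0,0.029],"angular": [0,0,0]}
    - {"xyz": [0,0,0.031],"angular": [0,0,0]}
    - {"xyz": [0,0,0.033],"angular": [0,0,0]}
    - {"xyz": [0,0,0.034],"angular": [0,0,0]}
    - {"xyz": [0,0,0.0345],"angular": [0,0,0]}
    - {"xyz": [0,0,0.0345],"angular": [0,0,0]}
    - {"xyz": [0,0,0.0345],"angular": [0,0,0]}

```text
clock: 24.6
position: [0.4409, 0.0474, 0.0768]
ee_rot: [0.707, 0.707, -0.0, 0.0]
ft_force: [0.5, 1.4, 0.1]
grip_width: 0.37
grasp_force: 30.5
```

Home. Now to tray slot 2.

Call:
carry_out:
  motion:
    - {"xyz": [0,0,0],"angular": [0,0,0]}
    - {"xyz": [0,0,-0.015],"angular": [0,0,0]}
    - {"xyz": [0,0,-0.04],"angular": [0,0,0]}
    - {"xyz": [0,0,-0.065],"angular": [0,0,0]}
    - {"xyz": [-0.04,-0.003,-0.075],"angular": [0,0,0]}
    - {"xyz": [-0.085,-0.006,-0.075],"angular": [0,0,0]}
    - {"xyz": [-0.13,-0.01,-0.075],"angular": [0,0,0]}
    - {"xyz": [-0.175,-0.014,-0.075],"angular": [0,0,0]}
    - {"xyz": [-0.22,-0.018,-0.075],"angular": [0,0,0]}
    - {"xyz": [-0.265,-0.022,-0.075],"angular": [0,0,0]}
    - {"xyz": [-0.31,-0.026,-0.075],"angular": [0,0,0]}
    - {"xyz": [-0.337,-0.029,-0.075],"angular": [0,0,0]}

```text
clock: 25.8
position: [0.4104, -0.2932, 0.1518]
ee_rot: [0.708, 0.706, -0.001, 0.0]
ft_force: [1.0, 0.6, -0.2]
grip_width: 0.366
grasp_force: 30.4
```

Call:
carry_out:
  motion:
    - {"xyz": [0,0,0],"angular": [0,0,0]}
    - {"xyz": [0,0,0.04],"angular": [0,0,0]}
    - {"xyz": [0,0,0.08],"angular": [0,0,0]}
    - {"xyz": [0,0,0.115],"angular": [0,0,0]}
    - {"xyz": [0,0,0.128],"angular": [0,0,0]}
    - {"xyz": [0,0,0.13],"angular": [0,0,0]}
    - {"xyz": [0,0,0.13],"angular": [0,0,0]}
    - {"xyz": [0,0,0.13],"angular": [0,0,0]}

```text
clock: 26.6
position: [0.4132, -0.2901, 0.0235]
ee_rot: [0.707, 0.707, 0.0, 0.001]
ft_force: [-0.5, 0.1, -0.7]
grip_width: 0.372
grasp_force: 30.4
```

Call:
carry_out:
  motion:
    - {"xyz": [0,0,0.004],"angular": [0,0,0]}
    - {"xyz": [0,0,0.0075],"angular": [0,0,0]}
    - {"xyz": [0,0,0.0075],"angular": [0,0,0]}
    - {"xyz": [0,0,0.0075],"angular": [0,0,0]}

```text
clock: 27.0
position: [0.4127, -0.2898, 0.0153]
ee_rot: [0.707, 0.707, 0.0, 0.001]
ft_force: [-2.3, 1.7, 8.6]
grip_width: 0.362
grasp_force: 31.2
```

Call:
carry_out:
  motion:
    - {"xyz": [0,0,0],"angular": [0,0,0]}
    - {"xyz": [0,0,0],"angular": [0,0,0]}
    - {"xyz": [0,0,0],"angular": [0,0,0]}
    - {"xyz": [0,0,0],"angular": [0,0,0]}
    - {"xyz": [0,0,-0.03],"angular": [0,0,0]}
    - {"xyz": [0,0,-0.07],"angular": [0,0,0]}
    - {"xyz": [0,0,-0.11],"angular": [0,0,0]}
    - {"xyz": [0,0,-0.15],"angular": [0,0,0]}
    - {"xyz": [0.03,0.02,-0.18],"angular": [0,0,0]}
    - {"xyz": [0.065,0.042,-0.205],"angular": [0,0,0]}
    - {"xyz": [0.1,0.065,-0.208],"angular": [0,0,0]}
  hand: 0.55

```text
clock: 28.1
position: [0.4789, -0.189, 0.226]
ee_rot: [0.708, 0.707, 0.002, 0.002]
ft_force: [1.5, -0.2, -0.6]
grip_width: 0.549
grasp_force: 0.0
```

Call:
carry_out:
  motion:
    - {"xyz": [0.037,0.024,0],"angular": [0,0,0]}
    - {"xyz": [0.074,0.049,0],"angular": [0,0,0]}
    - {"xyz": [0.111,0.073,0],"angular": [0,0,0]}
    - {"xyz": [0.148,0.098,0],"angular": [0,0,0]}
    - {"xyz": [0.185,0.122,0],"angular": [0,0,0]}
    - {"xyz": [0.22,0.147,0],"angular": [0,0,0]}
    - {"xyz": [0.22,0.147,0],"angular": [0,0,0]}
    - {"xyz": [0.22,0.147,0],"angular": [0,0,0]}
    - {"xyz": [0.22,0.147,0],"angular": [0,0,0]}
    - {"xyz": [0.22,0.147,0],"angular": [0,0,0]}
  hand: 0.8

```text
clock: 29.1
position: [0.6237, 0.029, 0.2226]
ee_rot: [0.708, 0.706, -0.0, 0.0]
ft_force: [0.5, -1.1, 0.7]
grip_width: 0.801
grasp_force: 0.0
```

Run:
```python
from h import *
W=camera("wrist"); save(W,"w8"); save(camera("scene"),"s8"); o=get_obs(); print(o["position"],o["clock"]); print(*blobs(W),sep="\n")
```

```text
[0.62379638 0.0293857  0.22263566] 29.2
(np.float64(0.6261), np.float64(0.0448), 0.89, [324.1, 201.5])
(np.float64(0.6285), np.float64(-0.0187), 0.87, [326.4, 261.9])
```

Call:
carry_out:
  motion:
    - {"xyz": [0.015,0.002,0.03],"angular": [0,0,0]}
    - {"xyz": [0.015,0.002,0.075],"angular": [0,0,0]}
    - {"xyz": [0.015,0.002,0.12],"angular": [0,0,0]}
    - {"xyz": [0.015,0.002,0.165],"angular": [0,0,0]}
    - {"xyz": [0.015,0.002,0.195],"angular": [0,0,0]}
    - {"xyz": [0.015,0.002,0.21],"angular": [0,0,0]}
    - {"xyz": [0.015,0.002,0.21],"angular": [0,0,0]}
    - {"xyz": [0.015,0.002,0.21],"angular": [0,0,0]}
    - {"xyz": [0.015,0.002,0.21],"angular": [0,0,0]}

```text
clock: 30.1
position: [0.6276, 0.0456, 0.0146]
ee_rot: [0.707, 0.707, 0.001, 0.001]
ft_force: [0.3, -0.4, 1.1]
grip_width: 0.798
grasp_force: 0.0
```

Call:
carry_out:
  motion:
    - {"xyz": [0,0,0],"angular": [0,0,0]}
    - {"xyz": [0,0,0],"angular": [0,0,0]}
    - {"xyz": [0,0,0],"angular": [0,0,0]}
    - {"xyz": [0,0,0],"angular": [0,0,0]}
    - {"xyz": [0,0,0],"angular": [0,0,0]}
    - {"xyz": [0,0,0],"angular": [0,0,0]}
    - {"xyz": [0,0,0],"angular": [0,0,0]}
    - {"xyz": [0,0,0],"angular": [0,0,0]}
  hand: 0
  grip_force: 30

```text
clock: 30.9
position: [0.6265, 0.0456, 0.0133]
ee_rot: [0.707, 0.707, 0.0, 0.0]
ft_force: [-1.6, -0.5, 5.1]
grip_width: 0.359
grasp_force: 29.4
```

Call:
carry_out:
  motion:
    - {"xyz": [0,0,-0.04],"angular": [0,0,0]}
    - {"xyz": [0,0,-0.08],"angular": [0,0,0]}
    - {"xyz": [0,0,-0.12],"angular": [0,0,0]}
    - {"xyz": [0,-0.04,-0.145],"angular": [0,0,0]}
    - {"xyz": [0,-0.08,-0.145],"angular": [0,0,0]}
    - {"xyz": [0.001,-0.12,-0.145],"angular": [0,0,0]}
    - {"xyz": [0.002,-0.16,-0.145],"angular": [0,0,0]}
    - {"xyz": [0.002,-0.183,-0.145],"angular": [0,0,0]}
    - {"xyz": [0.002,-0.183,-0.145],"angular": [0,0,0]}
    - {"xyz": [0.002,-0.183,-0.145],"angular": [0,0,0]}
    - {"xyz": [0.002,-0.183,-0.145],"angular": [0,0,0]}

```text
clock: 32.0
position: [0.4438, 0.0475, 0.1575]
ee_rot: [0.707, 0.707, 0.0, 0.0]
ft_force: [-0.0, -0.3, -1.0]
grip_width: 0.359
grasp_force: 30.7
```

Run:
```python
from h import *
W=camera("wrist"); save(W,"w9"); o=get_obs(); t=o["position"]; print(t,o["clock"],o["grip_width"]); print(held(W,t,t[2]+.0196))
i=cv2.imread("pics/w9.png")[210:410,230:410]; s=cv2.resize(cv2.imread("pics/s8.png")[200:360,110:270],(400,400))
cv2.imwrite("pics/m9.png",np.hstack([cv2.resize(i,(360,400),interpolation=cv2.INTER_CUBIC),s]))
```

```text
[0.4437587  0.0475063  0.15735473] 32.05 0.3573346713984089
{'out': (array([-0.00035528, -0.00163049]), np.float64(31.3)), 'bore': (array([-0.00035399,  0.00010983]), np.float64(13.4))}
```

View pics/m9.png

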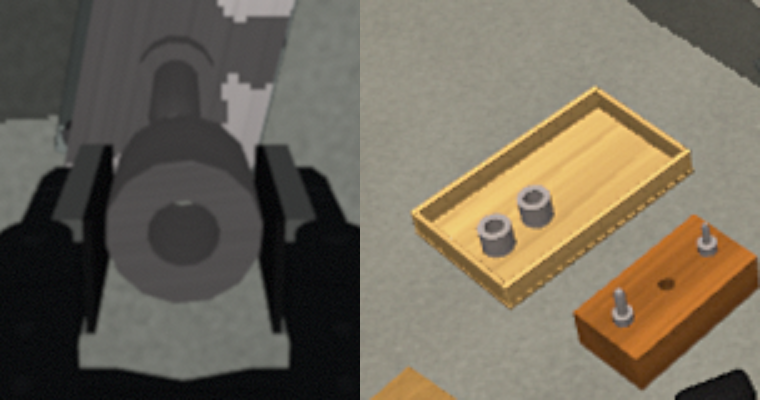

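Both sleeves stand in the tray. Sleeve 3 has a small bore, so I'll lower it gently onto the nose.

Call:
carry_out:
  motion:
    - {"xyz": [0,-0.001,0.01],"angular": [0,0,0]}
    - {"xyz": [0,-0.001,0.02],"angular": [0,0,0]}
    - {"xyz": [0,-0.001,0.028],"angular": [0,0,0]}
    - {"xyz": [0,-0.001,0.033],"angular": [0,0,0]}
    - {"xyz": [0,-0.001,0.036],"angular": [0,0,0]}
    - {"xyz": [0,-0.001,0.038],"angular": [0,0,0]}
    - {"xyz": [0,-0.001,0.0395],"angular": [0,0,0]}
    - {"xyz": [0,-0.001,0.041],"angular": [0,0,0]}
    - {"xyz": [0,-0.001,0.042],"angular": [0,0,0]}
    - {"xyz": [0,-0.001,0.042],"angular": [0,0,0]}

```text
clock: 33.05
position: [0.442, 0.0475, 0.1154]
ee_rot: [0.707, 0.707, 0.0, 0.0]
ft_force: [-0.1, -0.4, -1.1]
grip_width: 0.359
grasp_force: 30.8
```

Call:
carry_out:
  motion:
    - {"xyz": [0,0,0.0005],"angular": [0,0,0]}
    - {"xyz": [0,0,0.001],"angular": [0,0,0]}
    - {"xyz": [0,0,0.0015],"angular": [0,0,0]}
    - {"xyz": [0,0,0.0015],"angular": [0,0,0]}
    - {"xyz": [0,0,0.0015],"angular": [0,0,0]}

```text
clock: 33.55
position: [0.4421, 0.0475, 0.114]
ee_rot: [0.707, 0.707, 0.0, 0.0]
ft_force: [-1.1, 0.1, 1.1]
grip_width: 0.357
grasp_force: 31.0
```

Call:
carry_out:
  motion:
    - {"xyz": [0,0,0.0005],"angular": [0,0,0]}
    - {"xyz": [0,0,0.001],"angular": [0,0,0]}
    - {"xyz": [0,0,0.001],"angular": [0,0,0]}

```text
clock: 33.85
position: [0.4425, 0.0475, 0.1135]
ee_rot: [0.707, 0.707, 0.0, 0.0]
ft_force: [-2.4, -1.0, 7.7]
grip_width: 0.359
grasp_force: 31.6
```

It stops on the nose at about 9 N, so it goes to the bin.

Call:
carry_out:
  motion:
    - {"xyz": [0,0,-0.01],"angular": [0,0,0]}
    - {"xyz": [0,0,-0.03],"angular": [0,0,0]}
    - {"xyz": [0,0,-0.05],"angular": [0,0,0]}
    - {"xyz": [0.045,-0.01,-0.05],"angular": [0,0,0]}
    - {"xyz": [0.09,-0.02,-0.05],"angular": [0,0,0]}
    - {"xyz": [0.135,-0.03,-0.05],"angular": [0,0,0]}
    - {"xyz": [0.18,-0.04,-0.05],"angular": [0,0,0]}
    - {"xyz": [0.222,-0.047,-0.05],"angular": [0,0,0]}
    - {"xyz": [0.222,-0.047,-0.05],"angular": [0,0,0]}
    - {"xyz": [0.222,-0.047,-0.05],"angular": [0,0,0]}
    - {"xyz": [0.222,-0.047,-0.05],"angular": [0,0,0]}

```text
clock: 34.95
position: [0.3954, 0.2686, 0.1628]
ee_rot: [0.708, 0.707, -0.0, 0.0]
ft_force: [-0.3, -1.0, -1.1]
grip_width: 0.359
grasp_force: 30.7
```

Call:
carry_out:
  motion:
    - {"xyz": [0,0,0.04],"angular": [0,0,0]}
    - {"xyz": [0,0,0.08],"angular": [0,0,0]}
    - {"xyz": [0,0,0.115],"angular": [0,0,0]}
    - {"xyz": [0,0,0.135],"angular": [0,0,0]}
    - {"xyz": [0,0,0.144],"angular": [0,0,0]}
    - {"xyz": [0,0,0.146],"angular": [0,0,0]}
    - {"xyz": [0,0,0.147],"angular": [0,0,0]}
    - {"xyz": [0,0,0.147],"angular": [0,0,0]}

```text
clock: 35.75
position: [0.3959, 0.2698, 0.0169]
ee_rot: [0.707, 0.707, 0.001, 0.0]
ft_force: [0.4, 0.2, -2.2]
grip_width: 0.356
grasp_force: 30.7
```

Call:
carry_out:
  motion:
    - {"xyz": [0,0,0.0015],"angular": [0,0,0]}
    - {"xyz": [0,0,0.0015],"angular": [0,0,0]}

```text
clock: 35.95
position: [0.3953, 0.2697, 0.0148]
ee_rot: [0.707, 0.707, 0.0, 0.0]
ft_force: [-0.2, -0.0, -1.3]
grip_width: 0.358
grasp_force: 30.7
```

Call:
carry_out:
  motion:
    - {"xyz": [0,0,0],"angular": [0,0,0]}
    - {"xyz": [0,0,0],"angular": [0,0,0]}
    - {"xyz": [0,0,0],"angular": [0,0,0]}
    - {"xyz": [0,0,0],"angular": [0,0,0]}
    - {"xyz": [0,0,-0.03],"angular": [0,0,0]}
    - {"xyz": [0,0,-0.07],"angular": [0,0,0]}
    - {"xyz": [0,0,-0.11],"angular": [0,0,0]}
    - {"xyz": [0,0,-0.15],"angular": [0,0,0]}
    - {"xyz": [-0.03,0.02,-0.18],"angular": [0,0,0]}
    - {"xyz": [-0.06,0.04,-0.205],"angular": [0,0,0]}
    - {"xyz": [-0.095,0.065,-0.207],"angular": [0,0,0]}
  hand: 0.55

```text
clock: 37.05
position: [0.4617, 0.1748, 0.2252]
ee_rot: [0.706, 0.708, 0.003, 0.001]
ft_force: [0.2, 0.7, -0.1]
grip_width: 0.551
grasp_force: 0.0
```

Call:
carry_out:
  motion:
    - {"xyz": [-0.035,0.028,0],"angular": [0,0,0]}
    - {"xyz": [-0.07,0.056,0],"angular": [0,0,0]}
    - {"xyz": [-0.105,0.084,0],"angular": [0,0,0]}
    - {"xyz": [-0.14,0.112,0],"angular": [0,0,0]}
    - {"xyz": [-0.175,0.14,0],"angular": [0,0,0]}
    - {"xyz": [-0.21,0.166,0],"angular": [0,0,0]}
    - {"xyz": [-0.21,0.166,0],"angular": [0,0,0]}
    - {"xyz": [-0.21,0.166,0],"angular": [0,0,0]}
    - {"xyz": [-0.21,0.166,0],"angular": [0,0,0]}
    - {"xyz": [-0.21,0.166,0],"angular": [0,0,0]}
  hand: 0.8

```text
clock: 38.05
position: [0.6257, -0.034, 0.2216]
ee_rot: [0.706, 0.708, 0.0, -0.0]
ft_force: [-0.4, 0.9, -0.4]
grip_width: 0.799
grasp_force: 0.0
```

Run:
```python
from h import *
W=camera("wrist"); save(W,"w10"); save(camera("scene"),"s10"); o=get_obs(); print(o["position"],o["clock"]); print(*blobs(W),sep="\n")
```

```text
[ 0.62579779 -0.03436422  0.2216675 ] 38.15
(np.float64(0.6285), np.float64(-0.0186), 0.88, [324.6, 202.3])
```

Call:
carry_out:
  motion:
    - {"xyz": [0.0155,0.002,0.03],"angular": [0,0,0]}
    - {"xyz": [0.0155,0.002,0.075],"angular": [0,0,0]}
    - {"xyz": [0.0155,0.002,0.12],"angular": [0,0,0]}
    - {"xyz": [0.0155,0.002,0.165],"angular": [0,0,0]}
    - {"xyz": [0.0155,0.002,0.195],"angular": [0,0,0]}
    - {"xyz": [0.0155,0.002,0.209],"angular": [0,0,0]}
    - {"xyz": [0.0155,0.002,0.209],"angular": [0,0,0]}
    - {"xyz": [0.0155,0.002,0.209],"angular": [0,0,0]}
    - {"xyz": [0.0155,0.002,0.209],"angular": [0,0,0]}

```text
clock: 39.05
position: [0.6296, -0.0199, 0.0146]
ee_rot: [0.707, 0.707, 0.001, 0.001]
ft_force: [-0.0, 0.4, 0.2]
grip_width: 0.801
grasp_force: 0.0
```

Call:
carry_out:
  motion:
    - {"xyz": [0,0,0],"angular": [0,0,0]}
    - {"xyz": [0,0,0],"angular": [0,0,0]}
    - {"xyz": [0,0,0],"angular": [0,0,0]}
    - {"xyz": [0,0,0],"angular": [0,0,0]}
    - {"xyz": [0,0,0],"angular": [0,0,0]}
    - {"xyz": [0,0,0],"angular": [0,0,0]}
    - {"xyz": [0,0,0],"angular": [0,0,0]}
    - {"xyz": [0,0,0],"angular": [0,0,0]}
  hand: 0
  grip_force: 30

```text
clock: 39.85
position: [0.6285, -0.02, 0.0133]
ee_rot: [0.707, 0.707, 0.0, 0.0]
ft_force: [-1.7, 0.3, 5.6]
grip_width: 0.35
grasp_force: 29.5
```

Call:
carry_out:
  motion:
    - {"xyz": [0,0,-0.04],"angular": [0,0,0]}
    - {"xyz": [0,0,-0.08],"angular": [0,0,0]}
    - {"xyz": [0,0,-0.12],"angular": [0,0,0]}
    - {"xyz": [0.015,-0.04,-0.145],"angular": [0,0,0]}
    - {"xyz": [0.03,-0.08,-0.145],"angular": [0,0,0]}
    - {"xyz": [0.045,-0.12,-0.145],"angular": [0,0,0]}
    - {"xyz": [0.06,-0.16,-0.145],"angular": [0,0,0]}
    - {"xyz": [0.065,-0.186,-0.145],"angular": [0,0,0]}
    - {"xyz": [0.065,-0.186,-0.145],"angular": [0,0,0]}
    - {"xyz": [0.065,-0.186,-0.145],"angular": [0,0,0]}
    - {"xyz": [0.065,-0.186,-0.145],"angular": [0,0,0]}
    - {"xyz": [0.065,-0.186,-0.145],"angular": [0,0,0]}

```text
clock: 41.05
position: [0.4427, 0.0448, 0.1572]
ee_rot: [0.707, 0.707, 0.0, -0.0]
ft_force: [0.0, -1.2, -2.3]
grip_width: 0.356
grasp_force: 30.8
```

Run:
```python
from h import *
W=camera("wrist"); save(W,"w11"); o=get_obs(); t=o["position"]; print(t,o["clock"],o["grip_width"]); print(held(W,t,t[2]+.0196))
i=cv2.imread("pics/w11.png")[210:410,230:410]; s=cv2.imread("pics/s10.png")[120:370,110:430]
cv2.imwrite("pics/m11.png",np.hstack([cv2.resize(i,(270,300),interpolation=cv2.INTER_CUBIC),cv2.resize(s,(384,300))]))
```

```text
[0.44253219 0.04479767 0.15716588] 41.1 0.3592999285135364
{'out': (array([-0.00023685,  0.00096307]), np.float64(30.4)), 'bore': (array([-0.0002363 ,  0.00139462]), np.float64(13.6))}
```

View pics/m11.png

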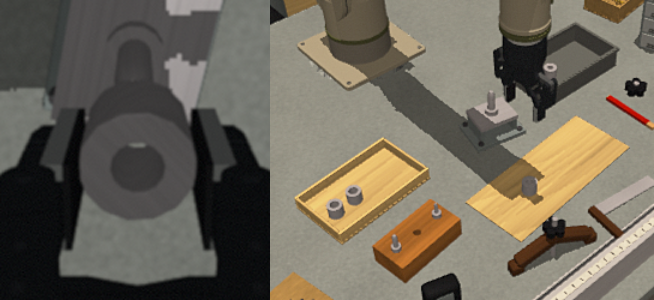

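Sleeve 4 is another small bore. The tray still holds two sleeves and the pin stands in the stand. Lowering gently.

Call:
carry_out:
  motion:
    - {"xyz": [0.001,0,0.01],"angular": [0,0,0]}
    - {"xyz": [0.001,0,0.02],"angular": [0,0,0]}
    - {"xyz": [0.001,0,0.028],"angular": [0,0,0]}
    - {"xyz": [0.001,0,0.033],"angular": [0,0,0]}
    - {"xyz": [0.001,0,0.036],"angular": [0,0,0]}
    - {"xyz": [0.001,0,0.038],"angular": [0,0,0]}
    - {"xyz": [0.001,0,0.04],"angular": [0,0,0]}
    - {"xyz": [0.001,0,0.0415],"angular": [0,0,0]}
    - {"xyz": [0.001,0,0.0425],"angular": [0,0,0]}
    - {"xyz": [0.001,0,0.0425],"angular": [0,0,0]}

```text
clock: 42.1
position: [0.4421, 0.0459, 0.1149]
ee_rot: [0.707, 0.707, 0.0, 0.0]
ft_force: [-0.4, -0.2, -0.4]
grip_width: 0.355
grasp_force: 30.9
```

Call:
carry_out:
  motion:
    - {"xyz": [0,0,0.0005],"angular": [0,0,0]}
    - {"xyz": [0,0,0.001],"angular": [0,0,0]}
    - {"xyz": [0,0,0.001],"angular": [0,0,0]}
    - {"xyz": [0,0,0.001],"angular": [0,0,0]}

```text
clock: 42.5
position: [0.4422, 0.046, 0.114]
ee_rot: [0.707, 0.707, 0.0, 0.0]
ft_force: [-1.2, -1.3, 2.4]
grip_width: 0.356
grasp_force: 31.2
```

Call:
carry_out:
  motion:
    - {"xyz": [0,0,0.0005],"angular": [0,0,0]}
    - {"xyz": [0,0,0.001],"angular": [0,0,0]}
    - {"xyz": [0,0,0.001],"angular": [0,0,0]}

```text
clock: 42.8
position: [0.4425, 0.0459, 0.1135]
ee_rot: [0.707, 0.707, 0.0, 0.0]
ft_force: [-1.6, -2.0, 8.6]
grip_width: 0.356
grasp_force: 31.8
```

Call:
carry_out:
  motion:
    - {"xyz": [0,0,-0.01],"angular": [0,0,0]}
    - {"xyz": [0,0,-0.03],"angular": [0,0,0]}
    - {"xyz": [0,0,-0.05],"angular": [0,0,0]}
    - {"xyz": [0.045,-0.007,-0.05],"angular": [0,0,0]}
    - {"xyz": [0.09,-0.014,-0.05],"angular": [0,0,0]}
    - {"xyz": [0.135,-0.021,-0.05],"angular": [0,0,0]}
    - {"xyz": [0.18,-0.028,-0.05],"angular": [0,0,0]}
    - {"xyz": [0.225,-0.035,-0.05],"angular": [0,0,0]}
    - {"xyz": [0.27,-0.04,-0.05],"angular": [0,0,0]}
    - {"xyz": [0.3,-0.046,-0.05],"angular": [0,0,0]}
    - {"xyz": [0.3,-0.046,-0.05],"angular": [0,0,0]}
    - {"xyz": [0.3,-0.046,-0.05],"angular": [0,0,0]}

```text
clock: 44.0
position: [0.3955, 0.3464, 0.1627]
ee_rot: [0.707, 0.708, -0.0, -0.0]
ft_force: [0.2, -0.6, -1.2]
grip_width: 0.353
grasp_force: 30.8
```

Call:
carry_out:
  motion:
    - {"xyz": [0,0,0.04],"angular": [0,0,0]}
    - {"xyz": [0,0,0.08],"angular": [0,0,0]}
    - {"xyz": [0,0,0.115],"angular": [0,0,0]}
    - {"xyz": [0,0,0.135],"angular": [0,0,0]}
    - {"xyz": [0,0,0.144],"angular": [0,0,0]}
    - {"xyz": [0,0,0.146],"angular": [0,0,0]}
    - {"xyz": [0,0,0.148],"angular": [0,0,0]}
    - {"xyz": [0,0,0.148],"angular": [0,0,0]}

```text
clock: 44.8
position: [0.3968, 0.3463, 0.0159]
ee_rot: [0.707, 0.707, 0.001, 0.0]
ft_force: [-0.9, 0.1, -0.5]
grip_width: 0.352
grasp_force: 30.8
```

Call:
carry_out:
  motion:
    - {"xyz": [0,0,0],"angular": [0,0,0]}
    - {"xyz": [0,0,0],"angular": [0,0,0]}
    - {"xyz": [0,0,0],"angular": [0,0,0]}
    - {"xyz": [0,0,0],"angular": [0,0,0]}
    - {"xyz": [0,0,-0.03],"angular": [0,0,0]}
    - {"xyz": [0,0,-0.07],"angular": [0,0,0]}
    - {"xyz": [0,0,-0.11],"angular": [0,0,0]}
    - {"xyz": [0,0,-0.15],"angular": [0,0,0]}
    - {"xyz": [-0.03,0.005,-0.18],"angular": [0,0,0]}
    - {"xyz": [-0.07,0.01,-0.205],"angular": [0,0,0]}
    - {"xyz": [-0.115,0.015,-0.21],"angular": [0,0,0]}
  hand: 0.55

```text
clock: 45.9
position: [0.4119, 0.2312, 0.228]
ee_rot: [0.706, 0.708, 0.003, 0.001]
ft_force: [0.6, -0.6, -0.3]
grip_width: 0.547
grasp_force: 0.0
```

Call:
carry_out:
  motion:
    - {"xyz": [-0.045,0.006,0],"angular": [0,0,0]}
    - {"xyz": [-0.09,0.012,0],"angular": [0,0,0]}
    - {"xyz": [-0.135,0.018,0],"angular": [0,0,0]}
    - {"xyz": [-0.18,0.024,0],"angular": [0,0,0]}
    - {"xyz": [-0.225,0.03,0],"angular": [0,0,0]}
    - {"xyz": [-0.225,0.03,0],"angular": [0,0,0]}
    - {"xyz": [-0.225,0.03,0],"angular": [0,0,0]}
    - {"xyz": [-0.225,0.03,0],"angular": [0,0,0]}
    - {"xyz": [-0.225,0.03,0],"angular": [0,0,0]}
  hand: 0.8

```text
clock: 46.8
position: [0.4409, 0.0072, 0.2248]
ee_rot: [0.706, 0.708, 0.0, -0.0]
ft_force: [-0.3, 0.2, 0.0]
grip_width: 0.802
grasp_force: 0.0
```

Run:
```python
from h import *
W=camera("wrist"); save(W,"w12"); save(camera("scene"),"s12"); o=get_obs(); print(o["position"],o["clock"]); 
c=proj(W,[.4422,.047,.113]); print(c); x,y=int(c[0])-50,int(c[1])-50
i=cv2.imread("pics/w12.png")[y:y+100,x:x+100]; print(x,y); s=cv2.imread("pics/s12.png")[110:370,110:430]
cv2.imwrite("pics/m12.png",np.hstack([cv2.resize(i,(390,390),interpolation=cv2.INTER_CUBIC),cv2.resize(s,(400,390))]))
```

```text
[0.44096671 0.00692004 0.22479418] 46.9
[323.72835906 187.02116344]
273 137
```

View pics/m12.png

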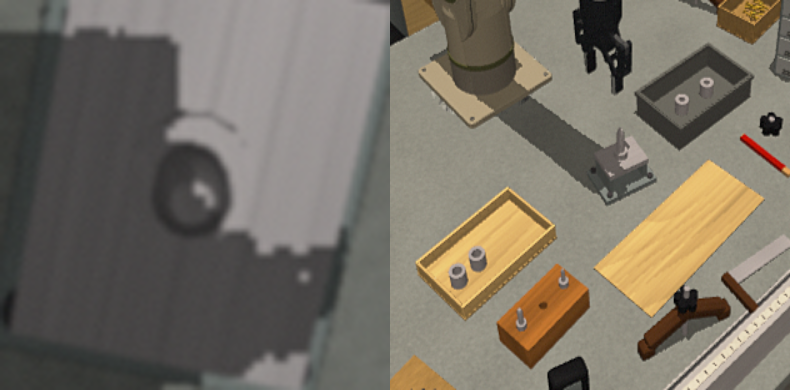

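The pin may be leaning, so I'm checking it closer up.

Run:
```python
from h import *
S=camera("scene");D=camera("side"); save(D,"d13"); W=camera("wrist")
out=[]
for C,n in((S,"scene"),(D,"side"),(W,"wrist")):
    c=proj(C,[.442,.047,.08]); x,y=int(c[0])-32,int(c[1])-40; print(n,x,y,[(proj(C,[.442,.047,z])-[x,y]).round(1)*6 for z in (.055,.067,.103,.113)])
    out.append(cv2.resize(C["img"][y:y+80,x:x+44 if n!="wrist" else x+64,::-1],None,fx=5 if n!="wrist" else 5,fy=5,interpolation=cv2.INTER_CUBIC))
cv2.imwrite("pics/m13.png",np.hstack(out))
```

```text
scene 263 165 [array([198.6, 286.8]), array([198. , 265.8]), array([196.2, 202.2]), array([195.6, 183.6])]
side 327 220 [array([192. , 316.8]), array([193.8, 281.4]), array([199.8, 173.4]), array([201.6, 142.2])]
wrist 291 141 [array([192. , 228.6]), array([192. , 236.4]), array([193.8, 262.2]), array([193.8, 270.6])]
```

View pics/m13.png

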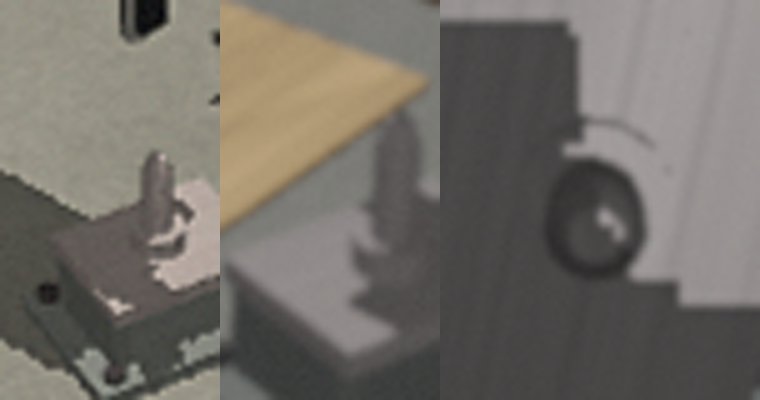

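The pin is upright in all three views. I'll grasp it at about (0.442, 0.047).

Call:
carry_out:
  motion:
    - {"xyz": [0.02,0.0005,0],"angular": [0,0,0]}
    - {"xyz": [0.039,0.001,0.01],"angular": [0,0,0]}
    - {"xyz": [0.039,0.001,0.05],"angular": [0,0,0]}
    - {"xyz": [0.039,0.001,0.09],"angular": [0,0,0]}
    - {"xyz": [0.039,0.001,0.125],"angular": [0,0,0]}
    - {"xyz": [0.039,0.001,0.143],"angular": [0,0,0]}
    - {"xyz": [0.039,0.001,0.149],"angular": [0,0,0]}
    - {"xyz": [0.039,0.001,0.149],"angular": [0,0,0]}
    - {"xyz": [0.039,0.001,0.149],"angular": [0,0,0]}

```text
clock: 47.95
position: [0.4428, 0.0452, 0.0769]
ee_rot: [0.707, 0.707, 0.001, 0.0]
ft_force: [0.6, 0.2, 0.6]
grip_width: 0.799
grasp_force: 0.0
```

Call:
carry_out:
  motion:
    - {"xyz": [0,0,0],"angular": [0,0,0]}
    - {"xyz": [0,0,0],"angular": [0,0,0]}
    - {"xyz": [0,0,0],"angular": [0,0,0]}
    - {"xyz": [0,0,0],"angular": [0,0,0]}
    - {"xyz": [0,0,0],"angular": [0,0,0]}
    - {"xyz": [0,0,0],"angular": [0,0,0]}
    - {"xyz": [0,0,0],"angular": [0,0,0]}
    - {"xyz": [0,0,0],"angular": [0,0,0]}
    - {"xyz": [0,0,0],"angular": [0,0,0]}
    - {"xyz": [0,0,0],"angular": [0,0,0]}
  hand: 0
  grip_force: 40

```text
clock: 48.95
position: [0.4423, 0.0451, 0.0761]
ee_rot: [0.707, 0.707, 0.0, 0.0]
ft_force: [-0.9, -0.7, 5.4]
grip_width: 0.171
grasp_force: 40.2
```

Call:
carry_out:
  motion:
    - {"xyz": [0,0,-0.02],"angular": [0,0,0]}
    - {"xyz": [0,0,-0.05],"angular": [0,0,0]}
    - {"xyz": [0,0,-0.085],"angular": [0,0,0]}
    - {"xyz": [0,0,-0.12],"angular": [0,0,0]}
    - {"xyz": [-0.04,0.018,-0.12],"angular": [0,0,0]}
    - {"xyz": [-0.08,0.037,-0.12],"angular": [0,0,0]}
    - {"xyz": [-0.12,0.056,-0.12],"angular": [0,0,0]}
    - {"xyz": [-0.16,0.075,-0.12],"angular": [0,0,0]}
    - {"xyz": [-0.2,0.094,-0.12],"angular": [0,0,0]}
    - {"xyz": [-0.24,0.113,-0.12],"angular": [0,0,0]}
    - {"xyz": [-0.28,0.132,-0.12],"angular": [0,0,0]}
    - {"xyz": [-0.315,0.148,-0.12],"angular": [0,0,0]}

```text
clock: 50.15
position: [0.5902, -0.2721, 0.1949]
ee_rot: [0.707, 0.707, -0.0, -0.0]
ft_force: [0.5, 0.0, -0.4]
grip_width: 0.17
grasp_force: 40.0
```

Call:
carry_out:
  motion:
    - {"xyz": [0,0,0],"angular": [0,0,0]}
    - {"xyz": [0,0,0],"angular": [0,0,0]}
    - {"xyz": [0,0,0],"angular": [0,0,0]}
    - {"xyz": [0,0,0],"angular": [0,0,0]}

```text
clock: 50.55
position: [0.5901, -0.2686, 0.1959]
ee_rot: [0.706, 0.708, 0.0, -0.0]
ft_force: [-0.6, -0.2, -0.9]
grip_width: 0.172
grasp_force: 40.0
```

Run:
```python
from h import *
W=camera("wrist"); save(W,"w14"); o=get_obs(); t=o["position"]; print(t)
i=cv2.imread("pics/w14.png")[200:400,240:400]; cv2.imwrite("pics/m14.png",cv2.resize(i,None,fx=3,fy=3,interpolation=cv2.INTER_CUBIC))
p=t-[0,0,.0611]; g=lambda q:((proj(W,q)-[240,200])*3).round()
for dy in(0,.002): print([g(p+[0,dy,z]) for z in(.098,.0)], "hole",g([.5904,-.2683,.045]))
```

```text
[ 0.59012737 -0.26868727  0.196058  ]
[array([248., 454.]), array([246., 184.])] hole [247.  85.]
[array([248., 439.]), array([246., 175.])] hole [247.  85.]
```

View pics/m14.png

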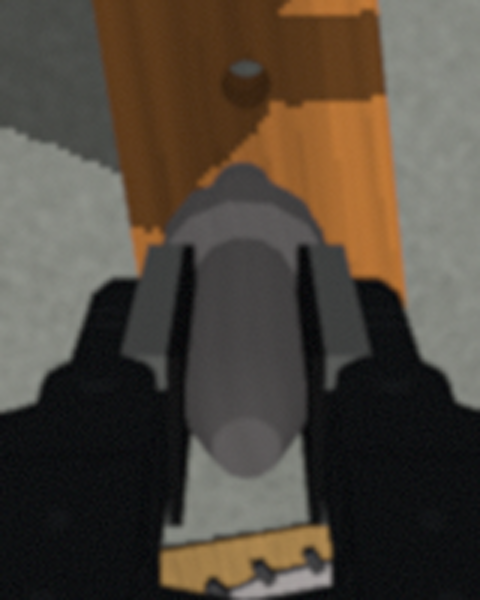

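The hole is where predicted, at (246,85), and the pin is about 1 mm ahead of the TCP. Inserting.

Call:
carry_out:
  motion:
    - {"xyz": [-0.001,0,0.03],"angular": [0,0,0]}
    - {"xyz": [-0.001,0,0.06],"angular": [0,0,0]}
    - {"xyz": [-0.001,0,0.08],"angular": [0,0,0]}
    - {"xyz": [-0.001,0,0.087],"angular": [0,0,0]}
    - {"xyz": [-0.001,0,0.09],"angular": [0,0,0]}
    - {"xyz": [-0.001,0,0.093],"angular": [0,0,0]}
    - {"xyz": [-0.001,0,0.096],"angular": [0,0,0]}
    - {"xyz": [-0.001,0,0.099],"angular": [0,0,0]}
    - {"xyz": [-0.001,0,0.102],"angular": [0,0,0]}
    - {"xyz": [-0.001,0,0.102],"angular": [0,0,0]}

```text
clock: 51.6
position: [0.5902, -0.2706, 0.0936]
ee_rot: [0.707, 0.707, 0.0, -0.0]
ft_force: [0.5, 0.7, -2.9]
grip_width: 0.169
grasp_force: 39.9
```

Call:
carry_out:
  motion:
    - {"xyz": [0,0,0.006],"angular": [0,0,0]}
    - {"xyz": [0,0,0.012],"angular": [0,0,0]}
    - {"xyz": [0,0,0.018],"angular": [0,0,0]}
    - {"xyz": [0,0,0.023],"angular": [0,0,0]}
    - {"xyz": [0,0,0.026],"angular": [0,0,0]}
    - {"xyz": [0,0,0.0275],"angular": [0,0,0]}
    - {"xyz": [0,0,0.0275],"angular": [0,0,0]}
    - {"xyz": [0,0,0.0275],"angular": [0,0,0]}

```text
clock: 52.4
position: [0.5901, -0.2706, 0.0664]
ee_rot: [0.707, 0.707, 0.0, -0.0]
ft_force: [0.7, 4.7, 0.8]
grip_width: 0.173
grasp_force: 40.2
```

Call:
carry_out:
  motion:
    - {"xyz": [0,0,0],"angular": [0,0,0]}
    - {"xyz": [0,0,0],"angular": [0,0,0]}
    - {"xyz": [0,0,0],"angular": [0,0,0]}
    - {"xyz": [0,0,0],"angular": [0,0,0]}
    - {"xyz": [0,0,0],"angular": [0,0,0]}
    - {"xyz": [0,0,-0.03],"angular": [0,0,0]}
    - {"xyz": [0,0,-0.07],"angular": [0,0,0]}
    - {"xyz": [0,0,-0.11],"angular": [0,0,0]}
    - {"xyz": [0,0,-0.15],"angular": [0,0,0]}
    - {"xyz": [-0.03,0,-0.165],"angular": [0,0,0]}
    - {"xyz": [-0.03,0,-0.165],"angular": [0,0,0]}
    - {"xyz": [-0.03,0,-0.165],"angular": [0,0,0]}
  hand: 0.8

```text
clock: 53.6
position: [0.5897, -0.3018, 0.2313]
ee_rot: [0.708, 0.707, -0.0, 0.0]
ft_force: [-0.6, 0.1, 0.3]
grip_width: 0.797
grasp_force: 0.0
```

Run:
```python
from h import *
W=camera("wrist"); save(W,"w15"); S=camera("scene"); o=get_obs(); print(o["position"],o["clock"])
for z in(.057,.103): print(z,(proj(W,[.5904,-.2683,z])-[260,90])*2,(proj(S,[.5904,-.2683,z])-[110,110])*1.25)
a=W["img"][90:290,260:400,::-1]; s=S["img"][110:390,110:430,::-1]
cv2.imwrite("pics/m15.png",np.hstack([cv2.resize(a,(280,400)),cv2.resize(s,(457,400))]))
```

```text
[ 0.5898545  -0.30009968  0.2302852 ] 53.7
0.057 [124.97112402 192.73681861] [153.74286861 249.04590857]
0.103 [125.35832903 205.4847497 ] [151.26249496 232.03331983]
```

View pics/m15.png

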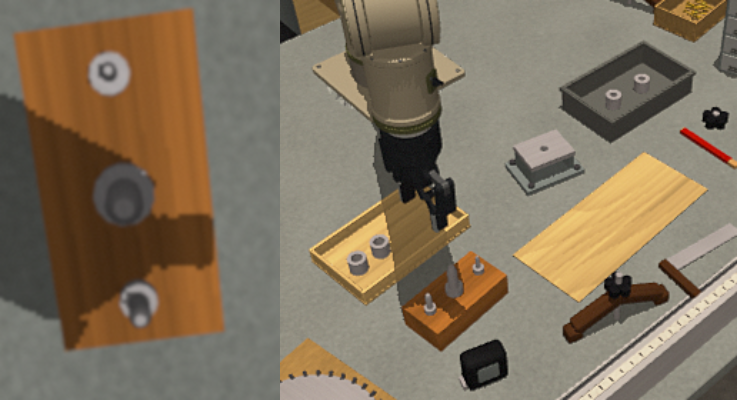

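The pin is home in the block, with collar and nose where predicted. Two sleeves stand in the tray and two in the bin, and nothing is left on the row board.

```bash
python3 -c "
from workcell import *
print(hand_in())"
```

```text
the job is handed in; nothing more can be done
None
```

I've handed the job in, but no verdict came back: sleeves 1 and 2 went fully home and stand in the plywood tray, sleeves 3 and 4 stopped on the nose and are in the grey bin, there was no fifth sleeve, and the gauge pin is back home in the oak block.

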